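Set the horn pattern peg at gauge height beside the vise

ROBOT

A 7-joint arm with a two-finger parallel gripper is mounted at the origin on the work surface. World frame = base frame: x ahead of the robot, y to its left, z up, the work surface at z = 0. Lengths are in m, angles in degrees, forces in N, time in s.
With the tool pointing down it reaches from about 0.4 to 0.875 m from the base axis. Payload 6.5 kg.
Tool frame: the origin (TCP) lies at the very end of the fingers, on their centre line; the grasp point (between the pads) lies 19 mm behind it (ctrl.hold_point_z is the z of the grasp point in the tool frame, in m); z points along the fingers, y is the direction in which the jaws open and shut (so a half turn about z gives the same grasp; the last joint's range is limited). The gripper opens to 88 mm and grips with 3 to 60 N. Pads are 18 mm wide; open, the fingers measure 123 mm over their backs; the gripper's body (75 mm by 187 mm) begins 45 mm behind the grasp point.
Start: joints at [-74.496, 30.733, -0.252, 88.115, 0.149, 61.152, -4.079], TCP at [0.215, 0.613, 0.239] pointing down, gripper open.
Joint ranges: [-154.64, 154.64], [-21.42, 123.67], [-72.66, 72.17], [13.99, 137.28], [-74.86, 254.86], [10.95, 109.41], [-158.01, 158.01]. Speed limits (degrees/s): [136.94, 136.94, 180, 180, 180, 180, 180].

INTERFACE

Orientations are given as a 3x3 rotation matrix whose columns are the frame's x, y, z axes.
In Python, from station import ctrl, cams gives the robot as it stands.
- The arm moves only by the shell command python3 -m crank 'ROWS' [FORCE]. ROWS is JSON, a list of rows, each an object of numbers: "fingers": the opening, from 0 (shut) to 1 (fully open); "x", "y", "z": the shift along the tool's x, y, z normalised to -1 to 1, where 1 is 0.1 m; "rx", "ry", "rz": the turn, a rotation vector about the tool's x, y, z normalised to -1 to 1, where 1 is 60 degrees. In form: [{"fingers": .., "x": .., "y": .., "z": .., "rx": .., "ry": .., "rz": ..}, ...]. A call has exactly 10 rows; each row is the pose to reach, as a shift and turn from the pose commanded when the call began, along the tool's axes at that moment; what a row does not reach only later rows make up. A row lasts 1/12 s, in which the tool goes at most 41.7 mm and 7.16 degrees, less where a joint would pass 70% of its speed; a pose out of reach is approached as far as the arm can. A call with a number of a shift or a turn outside -1 to 1 is refused whole. A call with a gripper value outside its range is refused whole. The fingers move at their own pace and stop on an object; FORCE is the grip in N (left out, the last holds). Time passes only in rows, so rows that repeat a pose let the fingers close, or fill a call up. It gives the time, the measured TCP pose, the force and the opening at its end, in the units of the state.
- ctrl.get_state(): the state, without advancing time (a new reading comes with each control period).
- cams.capture(name): name is "side" or "top"; returns the picture (480x640x3 uint8, red, green, blue); there is no depth.
- cams.calibration(name): a dict with "vfov" (degrees; the focal length in pixels is half the picture's height over the tangent of half this angle, whatever the lens; pixels are square), "cx", "cy" (the principal point, pixels), "T" (4x4, takes a point from camera to world coordinates). Camera axes: x right, y up, looking along -z (the intrinsics and any distortion apply to the point x, -y, -z); pixel columns grow to the right and rows downward; lengths in m; the calibration is good to about 2 mm. A picture is of the moment at which its call begins. calibration takes no time and is no camera call.
- ctrl.finish_job(): hands the job in, once; it reports no verdict.
The state is a dict: "clock": time; "q": joint angles; "qd": joint speeds; "effort": joint torques, N m; "eef_pos": TCP position; "eef_rot": TCP orientation; "force": force on the tool from outside, world axes, zero at the start; "ft_torque": the same for the moment, N m; "width": finger opening in m.
Only numpy, scipy, OpenCV 4.12 (cv2) and the standard library are available. Lean on these libraries where they do the work, as an engineer would, in place of code of your own. Each camera call takes 0.05 s, during which the arm holds its last target.

TASK

Set out the bench for copying the horn peg: on the packing stand, squarely in front of the post and with their length along the stand's, pile two of the three packing boards so that the top comes level with the brass pointer, the bigger board underneath and the smaller centred on it, then lay the horn peg flat on the pile, centred and lengthwise. Lay the cone reamer flat on the bench midway between the place of the pile and the peg clamped in the vise, in line with both. Leave the third board, the rasp, the caliper and the wax tin where they are.

Things in the scene. Friction and masses are not known exactly. Their poses are not given: they have to be found in the camera images.
- vise: Fixed green cast-iron vise, 130 x 75 mm, 84 mm high; a pale peg clamped level in the jaws (along y, 78 mm up, ends 57 mm to -y, 50 mm to +y). Origin: on the bench, straight below the peg at mid jaws; x along the screw, its bar handle 73 mm to -x (robot's side). Stands left or right of the stand, turned alike, 340 mm off: the stand's origin is on the vise's y axis, on either side.
- stand: Fixed packing stand: dark wooden plate (x -50 to +88 mm, y +-42), its top at z = 4 mm; behind, a post 30 mm wide, 72 mm high, its face at x = +68; on it a brass pointer towards -x (the robot), tip at x = +57, whose upper face, the mark, is at z = 44, 40 mm above the plate. Origin: on the bench level, below the middle of the pile's place; x runs to the post, z up.
- thick_board_center (a point): Loose plain wooden packing board 90 x 56 x 28 mm, 28 mm thick, lying flat (the broadest). Point: its centre, 14 mm up. z up; x along its length. 
- middle_board_center (a point): Loose plain wooden packing board 104 x 40 x 18 mm, 18 mm thick, lying flat (the long, narrow one). Point: its centre, 9 mm up. z up; x along its length. 
- thin_board_center (a point): Loose plain wooden packing board 76 x 46 x 12 mm, 12 mm thick, lying flat (the smallest on plan). Point: its centre, 6 mm up. z up; x along its length. 
- horn_peg_center (a point): Loose polished dark horn tuning peg, 94 mm long, 12 mm thick, lying flat on its paddle head. Point: mid-length, 6 mm up. x along its length: head 28 mm wide from x = -47 to -21, neck 18 mm wide to -13, round shaft 12 mm across to +28, tapering to 9 mm at +47. Centre of mass about 10 mm to -x. z up.
- reamer_center (a point): Loose brown wooden cone reamer, 110 mm long: a square handle 26 x 26 mm from x = -55 to +10 mm and a cone from 22 mm down to 8 mm thick at x = +55, lying on a flat of its handle. Point: the middle of its length, 13 mm up; the centre of mass is about 15 mm to -x. z up; x along its length. 
- rasp_center (a point): Bystander: loose rat-tail rasp with a pale wooden handle, about 190 mm long, 24 mm thick, lying behind the work. Point: between its ends, 12 mm up; x along its length (handle from x = -98 to -12, rasp to +92).
- caliper_center (a point): Bystander: loose flat brass pocket caliper, 110 x 50 mm, 14 mm at its thickest, far out to the left. Point: the middle of its beam, 3 mm up; x along its beam.
- wax_tin_center (a point): Bystander: loose round metal wax tin, 66 mm in diameter, 32 mm high, far out to the right. Point: its centre, 16 mm up; z up.
Things that resemble listed ones, but are neither listed nor needed, are in the scene too. What is shaped like the part that bears horn_peg_center but orange or pink is not meant.

How it is judged (in metres and radians):
At the end, for the whole second after the job is handed in: 28 mm board on the stand's plate, 12 mm board on it, horn peg flat on that: each centred within 12 mm, right in height within 3 mm, along the stand within 15 degrees; reamer on the bench, its middle within 15 mm of halfway from vise to stand and 20 mm of their line; all released, at rest (x of thick_board_center in the frame of stand between -0.012 and 0.012 m and y of thick_board_center in the frame of stand between -0.012 and 0.012 m and z of thick_board_center in the frame of stand between 0.015 and 0.021 m and angle between the x axis of each of thick_board_center, thin_board_center, horn_peg_center and the x axis of stand, either way round below 0.26 rad and x of thin_board_center in the frame of thick_board_center between -0.012 and 0.012 m and y of thin_board_center in the frame of thick_board_center between -0.012 and 0.012 m and z of thin_board_center in the frame of thick_board_center between 0.017 and 0.023 m and x of horn_peg_center in the frame of thin_board_center between -0.012 and 0.012 m and y of horn_peg_center in the frame of thin_board_center between -0.012 and 0.012 m and z of horn_peg_center in the frame of thin_board_center between 0.009 and 0.015 m and x of reamer_center in the frame of vise between -0.02 and 0.02 m and (y of reamer_center in the frame of vise between 0.155 and 0.185 m or y of reamer_center in the frame of vise between -0.185 and -0.155 m) and horizontal distance between reamer_center and stand below 0.195 m and height (world z) of reamer_center between 0.009 and 0.017 m and linear speed of each of thick_board, thin_board, horn_peg, reamer below 0.02 m/s); the robot touches nothing.
It fails at once if the middle board is moved from its place by more than 20 mm (distance of middle_board_center from where it was at the start of the episode above 0.02 m).
It fails at once if the rasp is moved more than 20 mm (distance of rasp_center from where it was at the start of the episode above 0.02 m).
It fails at once if the caliper is moved more than 20 mm (distance of caliper_center from where it was at the start of the episode above 0.02 m).
It fails at once if the wax tin is moved more than 20 mm (distance of wax_tin_center from where it was at the start of the episode above 0.02 m).
It also fails if it takes over 112 s, if anything falls off the work surface, if the arm or the gripper's body presses on something with over 40 N, if the wrist force passes 120 N, or if a joint passes its speed limit or range.

## Working session

There is one attempt and no reset: what is moved stays moved. The work goes in short steps, Python scripts to look and compute and a shell command to move; the robot and the scene stay as the last step left them, time stands still between calls to the robot, and variables do not carry over. Pictures are saved under pics/ and viewed, and the job is handed in when it is done.

```bash
ls; mkdir -p pics
python3 - <<'E'
from station import ctrl,cams
import cv2
s=ctrl.get_state();print({k:s[k] for k in('clock','eef_pos','eef_rot','width','force')},ctrl.hold_point_z)
for n in('side','top'):
    c=cams.calibration(n);print(n,c)
    cv2.imwrite(f'pics/{n}0.png',cams.capture(n)[:,:,::-1])
E
```

```text
pics
{'clock': 0.0, 'eef_pos': array([0.21461753, 0.61289634, 0.23783777]), 'eef_rot': array([[-9.43840056e-01,  3.30402398e-01, -4.52702315e-04],
       [ 3.30402683e-01,  9.43838564e-01, -1.68281571e-03],
       [-1.28728443e-04, -1.73788293e-03, -9.99998482e-01]]), 'width': 0.08822510956074536, 'force': array([ 0.16263611, -0.58519603, -0.59618196])} -0.0187
side {'vfov': 49.5820673790206, 'cx': 319.7751290582614, 'cy': 242.77879854302444, 'T': array([[-0.99512185,  0.06905249, -0.07045745,  0.38988728],
       [-0.09842593, -0.64645552,  0.75657623,  0.97274596],
       [ 0.00669586,  0.75982038,  0.65009857,  0.89004025],
       [ 0.        ,  0.        ,  0.        ,  1.        ]])}
top {'vfov': 47.24860230864164, 'cx': 306.9227182819062, 'cy': 249.38917148338834, 'T': array([[ 0.02253847,  0.99658104, -0.07948735,  0.42442556],
       [-0.99966006,  0.02350755,  0.01127694, -0.00264255],
       [ 0.01310694,  0.07920616,  0.99677209,  1.14553928],
       [ 0.        ,  0.        ,  0.        ,  1.        ]])}
```

View pics/side0.png

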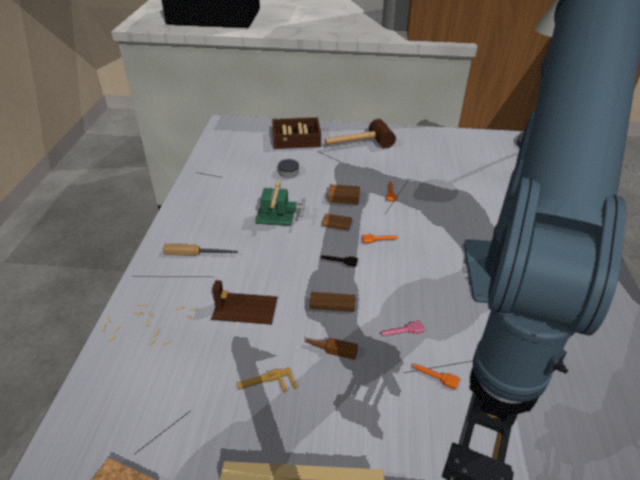

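View pics/top0.png

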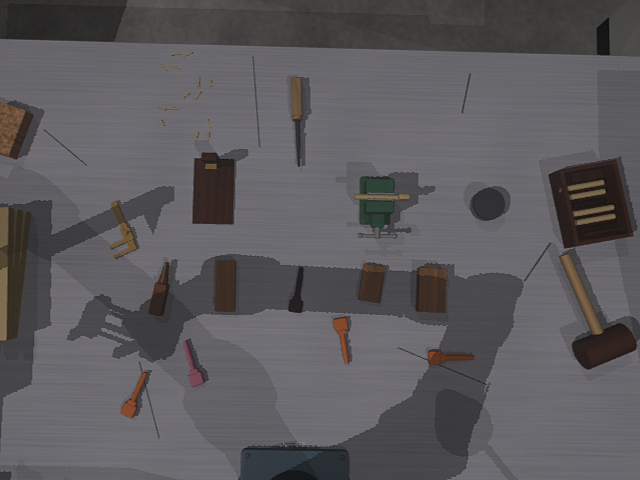

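The top view shows the dark horn peg at (297,290). Its lookalikes are orange at (342,338), (450,357) and (135,393), and pink at (193,363). The boards are at (225,286), long and narrow; (372,283), small; and (432,289), broad. The reamer is at (160,288), the stand at (213,190) and the vise at (377,197). I'll check these in close crops.

```bash
cat > h.py <<'E'
import numpy as np,cv2
from station import ctrl,cams
C={n:cams.calibration(n) for n in('side','top')}
def ray(n,u,v):
    c=C[n];f=240/np.tan(np.radians(c['vfov']/2));T=c['T']
    d=T[:3,:3]@np.array([(u-c['cx'])/f,-(v-c['cy'])/f,-1]);return T[:3,3],d
def onz(n,u,v,z):
    o,d=ray(n,u,v);return (o+d*(z-o[2])/d[2])[:3]
def proj(n,p):
    c=C[n];f=240/np.tan(np.radians(c['vfov']/2));T=c['T']
    q=T[:3,:3].T@(np.array(p)-T[:3,3]);return np.array([c['cx']+f*q[0]/-q[2],c['cy']-f*q[1]/-q[2]])
E
python3 - <<'E'
from h import *
im=cv2.imread('pics/top0.png')
a=cv2.convertScaleAbs(im[245:330,140:460],alpha=2.0)
cv2.imwrite('pics/cropA.png',cv2.resize(a,(800,212),interpolation=cv2.INTER_CUBIC))
a=cv2.convertScaleAbs(im[140:250,180:420],alpha=2.0)
cv2.imwrite('pics/cropB.png',cv2.resize(a,(800,366),interpolation=cv2.INTER_CUBIC))
hsv=cv2.cvtColor(im,cv2.COLOR_BGR2HSV)
m=((hsv[:,:,1]>95)|(hsv[:,:,2]<35)).astype(np.uint8)*255
cv2.imwrite('pics/mask.png',m)
for nm,(u,v),z in [('thick',(432,289),.028),('mid',(225,286),.018),('thin',(372,283),.012),('peg',(297,290),.008),('reamer',(160,288),.02),('stand',(213,190),.004)]:
    n,l,st,ce=cv2.connectedComponentsWithStats(m)
    k=np.bincount(l[v-4:v+5,u-4:u+5].ravel()).copy();k[0]=0;k=k.argmax()
    cnt=max(cv2.findContours((l==k).astype(np.uint8),0,1)[0],key=cv2.contourArea)
    r=cv2.minAreaRect(cnt)
    b=cv2.boxPoints(r)
    P=np.array([onz('top',x,y,z) for x,y in b]);c=P.mean(0)
    e1=P[1]-P[0];e2=P[2]-P[1]
    L=e1 if np.linalg.norm(e1)>np.linalg.norm(e2) else e2
    print(nm,st[k],np.round(r[0],1),'c',np.round(c,4),'sz',np.round(sorted([np.linalg.norm(e1),np.linalg.norm(e2)]),4),'ang',round(np.degrees(np.arctan2(L[1],L[0])),1))
E
```

```text
thick [ 418  268   29   45 1137] [431.2 289.7] c [ 0.4374 -0.2704  0.028 ] sz [0.0576 0.0888] ang -1.8
mid [216 261  20  50 877] [225.5 285.5] c [0.4365 0.1496 0.018 ] sz [0.039  0.1001] ang -178.1
thin [359 264  26  39 661] [371.4 282.9] c [ 0.4487 -0.1501  0.012 ] sz [0.0446 0.0746] ang -8.9
peg [289 267  14  45 225] [298.2 289.2] c [0.4323 0.0006 0.008 ] sz [0.0256 0.0915] ang -8.1
reamer [153 271  15  25 158] [160.9 283.2] c [0.4379 0.2809 0.02  ] sz [0.0228 0.0541] ang -11.5
stand [210 190   2   2   2] [210.5 190.5] c [0.6347 0.1897 0.004 ] sz [0.    0.003] ang 46.4
```

View pics/cropA.png

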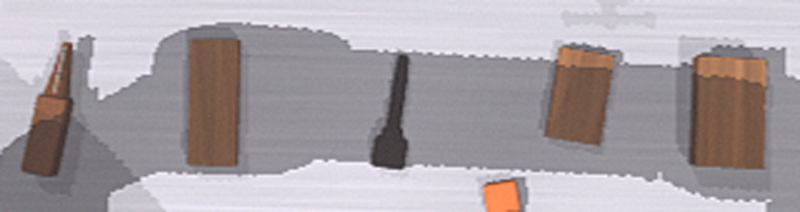

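View pics/cropB.png

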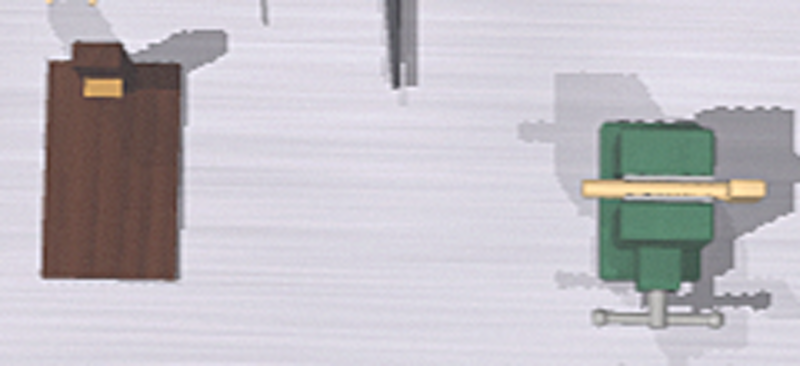

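View pics/mask.png

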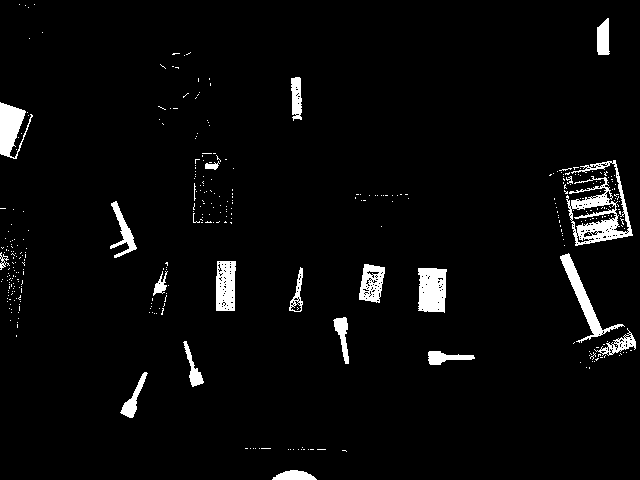

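```bash
cat > m.py <<'E'
from h import *
def mask(im,thr=1.18):
    f=cv2.GaussianBlur(im.astype(np.float32),(3,3),0)
    r=(f[:,:,2]+2)/(f[:,:,0]+2)
    return cv2.morphologyEx((r>thr).astype(np.uint8)*255,cv2.MORPH_CLOSE,np.ones((3,3),np.uint8))
def blob(m,u,v):
    n,l,st,ce=cv2.connectedComponentsWithStats(m)
    k=np.bincount(l[v-4:v+5,u-4:u+5].ravel());k[0]=0;k=k.argmax()
    return max(cv2.findContours((l==k).astype(np.uint8),0,1)[0],key=cv2.contourArea)
def rect(n,cnt,z):
    P=np.array([onz(n,x,y,z)[:2] for x,y in cnt[:,0]],np.float64)
    r=cv2.minAreaRect((P*1000).astype(np.float32));b=cv2.boxPoints(r)/1000
    e1=b[1]-b[0];e2=b[2]-b[1];L=e1 if np.linalg.norm(e1)>np.linalg.norm(e2) else e2
    a=np.degrees(np.arctan2(L[1],L[0]));a=(a+90)%180-90
    return np.round(np.array(r[0])/1000,4),np.round(sorted([np.linalg.norm(e1),np.linalg.norm(e2)]),4),round(a,1)
E
python3 - <<'E'
from m import *
im=cv2.imread('pics/top0.png')
m=mask(im);cv2.imwrite('pics/mask2.png',m)
for nm,(u,v),z in [('thick',(432,289),.028),('mid',(225,286),.018),('thin',(372,283),.012),('peg',(297,298),.008),('reamer',(160,288),.02),('reamer0',(160,288),.013),('stand',(213,200),.004)]:
    try:
        c=blob(m,u,v); print(nm,*rect('top',c,z),cv2.boundingRect(c))
    except Exception as e: print(nm,e)
B=lambda u,v:(180+u*.3,140+v*.3005)
P=np.array([onz('top',*B(*p),.004)[:2] for p in [(42,278),(178,280),(180,64),(48,62)]]);print('plate',P.round(4))
print('sides',[np.linalg.norm(P[i]-P[i-1]).round(4) for i in range(4)])
xd=((P[2]-P[1])+(P[3]-P[0]))/2;xd/=np.linalg.norm(xd);print('xdir',xd,np.degrees(np.arctan2(xd[1],xd[0])))
c=P.mean(0)-.019*xd;print('stand origin',c)
E=np.array([onz('top',*B(*p),.078)[:2] for p in [(583,188),(764,190)]]);print('vise peg ends',E.round(4),np.linalg.norm(E[1]-E[0]))
yd=np.array([-xd[1],xd[0]]);print('vise expected',c-.34*yd,'peg-based', E[0]-.05*yd, E[1]+.057*yd)
E
```

```text
thick [ 0.4378 -0.2701] [0.0606 0.0903] -1.7 (416, 267, 31, 46)
mid [0.4354 0.1505] [0.0408 0.1025] 1.9 (215, 261, 21, 51)
thin [ 0.4487 -0.1502] [0.0473 0.0765] -9.0 (358, 264, 28, 39)
peg [ 0.5504 -0.051 ] [1.0112 1.3799] -88.3 (0, 0, 640, 480)
reamer [0.4281 0.281 ] [0.0293 0.1089] -9.2 (149, 262, 20, 54)
reamer0 [0.4281 0.2828] [0.0295 0.1096] -9.2 (149, 262, 20, 54)
stand [0.6406 0.1843] [0.0829 0.1488] 0.3 (193, 153, 41, 71)
plate [[0.564  0.2245]
 [0.5648 0.1394]
 [0.7027 0.1427]
 [0.7018 0.2261]]
sides [np.float64(0.1379), np.float64(0.0851), np.float64(0.138), np.float64(0.0834)]
xdir [0.99984236 0.01775537] 1.0173611314481963
stand origin [0.61433247 0.1827974 ]
vise peg ends [[ 0.6162 -0.1068]
 [ 0.6177 -0.214 ]] 0.10718879990191305
vise expected [ 0.6203693 -0.157149 ] peg-based [ 0.61713586 -0.15681644] [ 0.61670337 -0.15701207]
```

View pics/mask2.png

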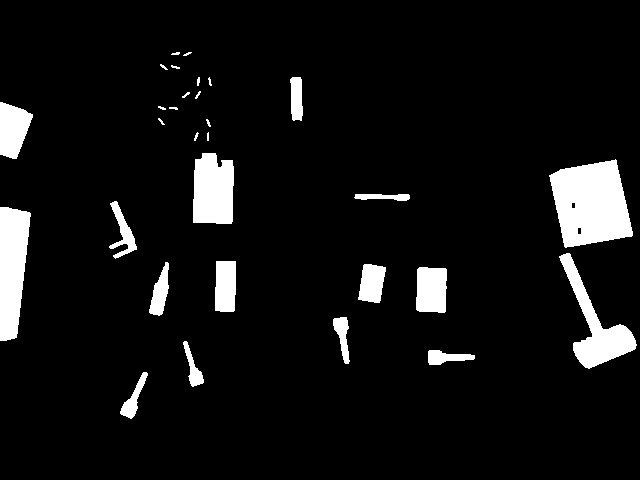

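```bash
cat > go.py <<'E'
# usage: go.py x y z toolY_deg -> remaining shift/turn in move units
import sys,numpy as np
from scipy.spatial.transform import Rotation as R
from station import ctrl
x,y,z,a=map(float,sys.argv[1:]);s=ctrl.get_state();M=np.array(s['eef_rot'])
yv=np.array([np.cos(np.radians(a)),np.sin(np.radians(a)),0]);zv=np.array([0,0,-1.]);G=np.column_stack([np.cross(yv,zv),yv,zv])
d=M.T@(np.array([x,y,z])-s['eef_pos'])/.1;r=R.from_matrix(M.T@G).as_rotvec(degrees=True)/60
print('t',round(s['clock'],2),'pos',np.round(s['eef_pos'],4),'w',round(s['width'],4),'F',np.round(s['force'],1),'q',np.round(s['q'],0))
print('shift',np.round(d,3),'turn',np.round(r,3))
E
python3 go.py 0.413 0.285 0.13 80.8
python3 - <<'E'
from m import *
im=cv2.imread('pics/top0.png')
g=im.max(2)
sub=g[255:320,280:315];print('\n'.join(' '.join(f'{v:3d}' for v in r) for r in sub[8:62:2,6:26]))
E
```

```text
t 0.1 pos [0.2146 0.613  0.2379] w 0.0879 F [-1.   0.7  0.7] q [-74.  31.  -0.  88.   0.  61.  -4.]
shift [-2.956 -2.438  1.084] turn [-0.001 -0.    -0.168]
114 113 114 114 115 114 114 114 114 113 113 114 114 113 114 113 113 112 113 113
 70  71  71  70  70 102 120  92  68 100 120 121 112  80  88 105 115 120 120  93
 79  79  79  80  77  77  78  79  79  79  79  72  68  47  31  37  40  67  79  78
 76  75  75  78  77  77  78  77  78  79  78  73  55  36  32  32  29  46  72  80
 79  79  78  78  79  79  78  78  80  80  73  69  49  30  33  32  29  61  74  74
 78  77  77  78  76  78  79  80  79  79  74  60  42  32  34  34  29  61  74  76
 79  81  79  79  79  80  80  81  81  82  77  51  32  32  34  33  31  63  80  80
 76  78  76  76  77  76  74  77  79  69  57  40  30  32  35  30  29  60  77  78
 76  78  76  78  76  76  78  77  79  74  55  34  31  36  33  29  48  67  76  78
 77  78  77  76  78  79  76  79  80  74  50  32  33  32  33  26  59  72  75  76
 78  79  79  77  78  78  79  79  83  69  40  29  33  34  31  30  62  74  77  81
 79  77  78  78  78  79  78  70  66  61  41  29  33  34  30  39
[... 516 characters left out ...]
  36  30  32  35  36  35  37  33  35  33  61  80  79  78  79
 77  70  68  49  31  32  34  35  34  35  36  34  35  32  30  30  34  67  80  79
 78  74  69  50  31  36  36  34  34  34  36  34  37  36  34  35  32  63  78  79
 80  76  61  40  32  34  34  35  32  34  36  37  35  34  33  32  41  63  76  77
 79  72  48  30  34  33  35  37  34  37  36  33  36  36  34  29  48  68  77  79
 82  84  58  31  32  37  34  35  35  38  35  34  35  36  35  34  64  74  76  79
119 123 110  71  43  40  36  36  32  32  30  30  31  32  29  38  63  71  74 106
117 117 117 121 115 112 113 115 118 118 121 121 123 105 107 119 113 112 116 118
117 116 116 116 117 117 111 112 116 117 111 106 109 109 108 107 106 111 116 113
```

```bash
python3 -m crank '[{"fingers":1,"x":-0.1,"y":-0.1,"z":0,"rz":-0.02},{"fingers":1,"x":-0.2,"y":-0.2,"z":0,"rz":-0.04},{"fingers":1,"x":-0.35,"y":-0.3,"z":0,"rz":-0.06},{"fingers":1,"x":-0.5,"y":-0.4,"z":0.05,"rz":-0.1},{"fingers":1,"x":-0.65,"y":-0.55,"z":0.1,"rz":-0.12},{"fingers":1,"x":-0.8,"y":-0.65,"z":0.15,"rz":-0.14},{"fingers":1,"x":-1,"y":-0.8,"z":0.2,"rz":-0.168},{"fingers":1,"x":-1,"y":-0.8,"z":0.2,"rz":-0.168},{"fingers":1,"x":-1,"y":-0.8,"z":0.2,"rz":-0.168},{"fingers":1,"x":-1,"y":-0.8,"z":0.2,"rz":-0.168}]'
python3 go.py 0.413 0.285 0.13 80.8
python3 - <<'E'
from m import *
im=cv2.imread('pics/top0.png')
m=np.zeros((480,640),np.uint8);m[255:315,280:315]=(im.max(2)[255:315,280:315]<52)*255
c=blob(m,296,300);mm=np.zeros_like(m);cv2.drawContours(mm,[c],-1,255,-1)
print(cv2.boundingRect(c),cv2.contourArea(c))
v,u=np.nonzero(mm)
rows=[(u[v==r].mean(),r) for r in range(268,292)]
P=np.array([onz('top',a,b,.006)[:2] for a,b in rows]);k=np.polyfit(P[:,0],P[:,1],1);print('yaw',np.degrees(np.arctan(k[0])))
d=np.array([1,k[0]]);d/=np.linalg.norm(d);A=np.array([onz('top',a,b,.006)[:2] for a,b in zip(u,v)])
o=np.array([P[:,0].mean(),np.polyval(k,P[:,0].mean())]);t=(A-o)@d;print(t.min(),t.max(),t.max()-t.min(),'mid',o+d*(t.min()+t.max())/2)
E
```

```text
t 0.1 pos [0.2146 0.613  0.2379] w 0.0879 F [-1.   0.7  0.7] q [-74.  31.  -0.  88.   0.  61.  -4.]
shift [-2.956 -2.438  1.084] turn [-0.001 -0.    -0.168]
(288, 267, 16, 46) 317.5
yaw -6.637449538734943
-0.06725706351443655 0.026508359095909702 0.09376542261034626 mid [0.43205919 0.00161964]$[0]: bad value
```

```bash
python3 -m crank '[{"fingers":1,"x":-0.1,"y":-0.1,"z":0,"rx":0,"ry":0,"rz":-0.02},{"fingers":1,"x":-0.2,"y":-0.2,"z":0,"rx":0,"ry":0,"rz":-0.04},{"fingers":1,"x":-0.35,"y":-0.3,"z":0,"rx":0,"ry":0,"rz":-0.06},{"fingers":1,"x":-0.5,"y":-0.4,"z":0.05,"rx":0,"ry":0,"rz":-0.1},{"fingers":1,"x":-0.65,"y":-0.55,"z":0.1,"rx":0,"ry":0,"rz":-0.12},{"fingers":1,"x":-0.8,"y":-0.65,"z":0.15,"rx":0,"ry":0,"rz":-0.14},{"fingers":1,"x":-1,"y":-0.8,"z":0.2,"rx":0,"ry":0,"rz":-0.168},{"fingers":1,"x":-1,"y":-0.8,"z":0.2,"rx":0,"ry":0,"rz":-0.168},{"fingers":1,"x":-1,"y":-0.8,"z":0.2,"rx":0,"ry":0,"rz":-0.168},{"fingers":1,"x":-1,"y":-0.8,"z":0.2,"rx":0,"ry":0,"rz":-0.168}]'
python3 go.py 0.413 0.285 0.13 80.8
```

```text
clock: 0.93
eef_pos: [0.2822, 0.5055, 0.2187]
eef_rot: [[-0.987, 0.16, -0.0], [0.16, 0.987, 0.0], [0.001, 0.0, -1.0]]
force: [-0.9, -0.0, 0.3]
width: 0.088
t 0.93 pos [0.2822 0.5055 0.2187] w 0.088 F [-0.9 -0.   0.3] q [-64.  25.  -2. 100.   1.  55.  15.]
shift [-1.645 -1.967  0.886] turn [ 0.    -0.001 -0.   ]
```

```bash
python3 -m crank '[{"fingers":1,"x":-0.2,"y":-0.2,"z":0.1,"rx":0,"ry":0,"rz":0},{"fingers":1,"x":-0.4,"y":-0.4,"z":0.2,"rx":0,"ry":0,"rz":0},{"fingers":1,"x":-0.6,"y":-0.6,"z":0.3,"rx":0,"ry":0,"rz":0},{"fingers":1,"x":-0.8,"y":-0.8,"z":0.4,"rx":0,"ry":0,"rz":0},{"fingers":1,"x":-0.85,"y":-1,"z":0.5,"rx":0,"ry":0,"rz":0},{"fingers":1,"x":-0.85,"y":-1,"z":0.5,"rx":0,"ry":0,"rz":0},{"fingers":1,"x":-0.85,"y":-1,"z":0.5,"rx":0,"ry":0,"rz":0},{"fingers":1,"x":-0.85,"y":-1,"z":0.5,"rx":0,"ry":0,"rz":0},{"fingers":1,"x":-0.85,"y":-1,"z":0.5,"rx":0,"ry":0,"rz":0},{"fingers":1,"x":-0.85,"y":-1,"z":0.5,"rx":0,"ry":0,"rz":0}]' | head -1
python3 -m crank '[{"fingers":1,"x":-0.2,"y":-0.2,"z":0.1,"rx":0,"ry":0,"rz":0},{"fingers":1,"x":-0.4,"y":-0.4,"z":0.2,"rx":0,"ry":0,"rz":0},{"fingers":1,"x":-0.6,"y":-0.6,"z":0.3,"rx":0,"ry":0,"rz":0},{"fingers":1,"x":-0.8,"y":-0.8,"z":0.35,"rx":0,"ry":0,"rz":0},{"fingers":1,"x":-0.8,"y":-0.97,"z":0.38,"rx":0,"ry":0,"rz":0},{"fingers":1,"x":-0.8,"y":-0.97,"z":0.38,"rx":0,"ry":0,"rz":0},{"fingers":1,"x":-0.8,"y":-0.97,"z":0.38,"rx":0,"ry":0,"rz":0},{"fingers":1,"x":-0.8,"y":-0.97,"z":0.38,"rx":0,"ry":0,"rz":0},{"fingers":1,"x":-0.8,"y":-0.97,"z":0.38,"rx":0,"ry":0,"rz":0},{"fingers":1,"x":-0.8,"y":-0.97,"z":0.38,"rx":0,"ry":0,"rz":0}]' | head -1
python3 go.py 0.413 0.285 0.004 80.8
python3 - <<'E'
from m import *
for n in('side','top'): cv2.imwrite(f'pics/{n}1.png',cams.capture(n)[:,:,::-1])
E
```

```text
clock: 1.77
clock: 2.6
t 2.6 pos [0.4138 0.2857 0.1311] w 0.0879 F [0.2 0.1 0.2] q [-40.  26.   1. 115.  -1.  39.  42.]
shift [ 0.008 -0.01   1.271] turn [0.001 0.    0.002]
```

View pics/side1.png

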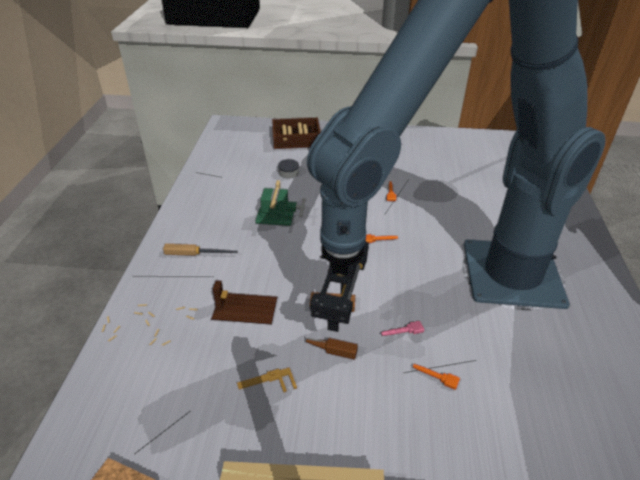

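View pics/top1.png

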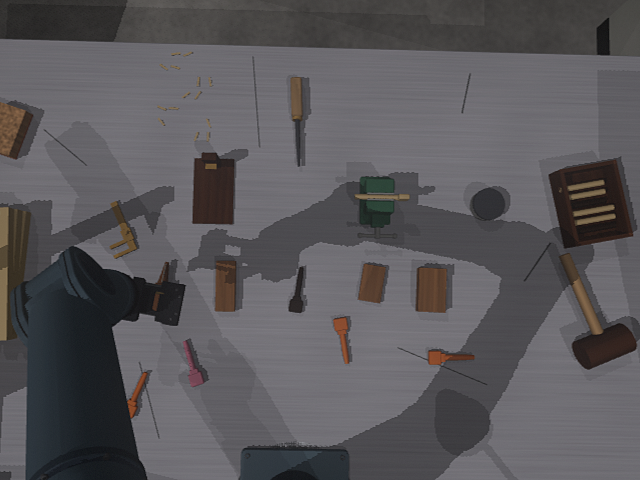

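The gripper hangs over the reamer, top view (165,300) and side view (332,305). I'll cross-check the planned points in the side view before descending.

Run:
```python
from m import *
im=cv2.imread('pics/side0.png')
for nm,p in dict(thick=(.4378,-.273,.028),thin=(.4487,-.151,.012),peg=(.432,.0016,.012),reamer=(.4281,.2828,.013),reamgrasp=(.413,.285,.026),mid=(.4355,.151,.018),stand=(.6145,.183,.004),plateFL=(.564,.2245,.004),plateFR=(.565,.1405,.004)).items():
    q=proj('side',p);print(nm,q.round(1));cv2.drawMarker(im,tuple(int(round(x)) for x in q),(255,255,0),0,6,1)
cv2.imwrite('pics/chk.png',cv2.resize(im[170:380,190:430],(800,700)[:1]+(600,),interpolation=cv2.INTER_CUBIC))
```

```text
thick [343.6 189.8]
thin [336.6 219.7]
peg [338.8 257.3]
reamer [331.2 346.1]
reamgrasp [338.4 343.6]
mid [332.7 298.7]
stand [253.5 307.1]
plateFL [272.3 322.7]
plateFR [277.8 295.3]
```

View pics/chk.png

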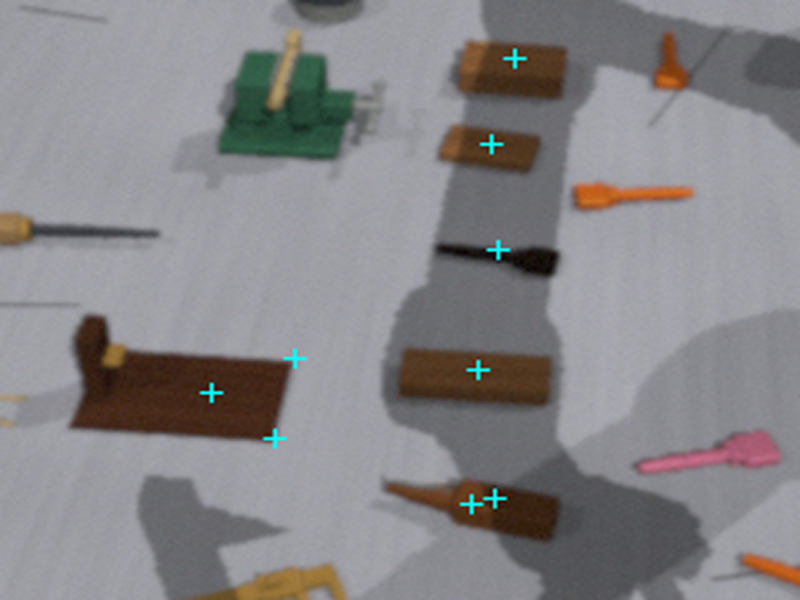

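```bash
python3 -m crank '[{"fingers":1,"x":0,"y":-0.01,"z":0.2,"rx":0,"ry":0,"rz":0},{"fingers":1,"x":0,"y":-0.01,"z":0.4,"rx":0,"ry":0,"rz":0},{"fingers":1,"x":0,"y":-0.01,"z":0.6,"rx":0,"ry":0,"rz":0},{"fingers":1,"x":0,"y":-0.01,"z":0.8,"rx":0,"ry":0,"rz":0},{"fingers":1,"x":0,"y":-0.01,"z":0.9,"rx":0,"ry":0,"rz":0},{"fingers":1,"x":0,"y":-0.01,"z":1,"rx":0,"ry":0,"rz":0},{"fingers":1,"x":0,"y":-0.01,"z":1,"rx":0,"ry":0,"rz":0},{"fingers":1,"x":0,"y":-0.01,"z":1,"rx":0,"ry":0,"rz":0},{"fingers":1,"x":0,"y":-0.01,"z":1,"rx":0,"ry":0,"rz":0},{"fingers":1,"x":0,"y":-0.01,"z":1,"rx":0,"ry":0,"rz":0}]' 20 | tail -2
python3 go.py 0.413 0.285 0.004 80.8
```

```text
force: [-0.6, 0.2, -0.2]
width: 0.0879
t 3.53 pos [0.4146 0.2835 0.0316] w 0.0879 F [-0.6  0.2 -0.2] q [-40.  36.   1. 117.  -1.  27.  42.]
shift [0.018 0.012 0.276] turn [ 0.001  0.001 -0.   ]
```

```bash
python3 -m crank '[{"fingers":1,"x":0.01,"y":0.01,"z":0.15,"rx":0,"ry":0,"rz":0},{"fingers":1,"x":0.02,"y":0.01,"z":0.28,"rx":0,"ry":0,"rz":0},{"fingers":1,"x":0.02,"y":0.01,"z":0.28,"rx":0,"ry":0,"rz":0},{"fingers":0.2,"x":0.02,"y":0.01,"z":0.28,"rx":0,"ry":0,"rz":0},{"fingers":0,"x":0.02,"y":0.01,"z":0.28,"rx":0,"ry":0,"rz":0},{"fingers":0,"x":0.02,"y":0.01,"z":0.28,"rx":0,"ry":0,"rz":0},{"fingers":0,"x":0.02,"y":0.01,"z":0.28,"rx":0,"ry":0,"rz":0},{"fingers":0,"x":0.02,"y":0.01,"z":0.28,"rx":0,"ry":0,"rz":0},{"fingers":0,"x":0.02,"y":0.01,"z":0.28,"rx":0,"ry":0,"rz":0},{"fingers":0,"x":0.02,"y":0.01,"z":0.28,"rx":0,"ry":0,"rz":0}]' 20
python3 go.py 0.413 0.285 0.13 80.8
```

```text
clock: 4.37
eef_pos: [0.4122, 0.2844, 0.0029]
eef_rot: [[-0.987, 0.16, 0.0], [0.16, 0.987, 0.0], [-0.0, 0.0, -1.0]]
force: [0.4, -0.5, 0.1]
width: 0.044
t 4.37 pos [0.4122 0.2844 0.0029] w 0.044 F [ 0.4 -0.5  0.1] q [-40.  39.   0. 117.  -1.  24.  42.]
shift [-0.007  0.007 -1.271] turn [ 0.  0. -0.]
```

Still closing; finish the closing and lift in one call.

```bash
python3 -m crank '[{"fingers":0,"x":0,"y":0,"z":0,"rx":0,"ry":0,"rz":0},{"fingers":0,"x":0,"y":0,"z":0,"rx":0,"ry":0,"rz":0},{"fingers":0,"x":0,"y":0,"z":0,"rx":0,"ry":0,"rz":0},{"fingers":0,"x":0,"y":0,"z":0,"rx":0,"ry":0,"rz":0},{"fingers":0,"x":0,"y":0,"z":-0.05,"rx":0,"ry":0,"rz":0},{"fingers":0,"x":0,"y":0,"z":-0.15,"rx":0,"ry":0,"rz":0},{"fingers":0,"x":0,"y":0,"z":-0.35,"rx":0,"ry":0,"rz":0},{"fingers":0,"x":0,"y":0,"z":-0.6,"rx":0,"ry":0,"rz":0},{"fingers":0,"x":0,"y":0,"z":-0.8,"rx":0,"ry":0,"rz":0},{"fingers":0,"x":0,"y":0,"z":-0.9,"rx":0,"ry":0,"rz":0}]' | tail -2
python3 go.py 0.616 0.028 0.09 0.4
```

```text
force: [0.6, 0.2, -1.5]
width: 0.026
t 5.2 pos [0.4132 0.2851 0.0957] w 0.026 F [ 0.6  0.2 -1.5] q [-40.  29.   1. 116.  -1.  35.  42.]
shift [-2.414 -2.213  0.057] turn [0.004 0.    1.34 ]
```

```bash
python3 -m crank '[{"fingers":0,"x":-0.05,"y":-0.05,"z":0,"rx":0,"ry":0,"rz":0.05},{"fingers":0,"x":-0.15,"y":-0.15,"z":0,"rx":0,"ry":0,"rz":0.12},{"fingers":0,"x":-0.3,"y":-0.3,"z":0,"rx":0,"ry":0,"rz":0.22},{"fingers":0,"x":-0.45,"y":-0.45,"z":0,"rx":0,"ry":0,"rz":0.32},{"fingers":0,"x":-0.6,"y":-0.6,"z":0,"rx":0,"ry":0,"rz":0.42},{"fingers":0,"x":-0.75,"y":-0.7,"z":0,"rx":0,"ry":0,"rz":0.52},{"fingers":0,"x":-0.9,"y":-0.8,"z":0,"rx":0,"ry":0,"rz":0.6},{"fingers":0,"x":-0.95,"y":-0.9,"z":0,"rx":0,"ry":0,"rz":0.67},{"fingers":0,"x":-1,"y":-0.95,"z":0,"rx":0,"ry":0,"rz":0.67},{"fingers":0,"x":-1,"y":-0.95,"z":0,"rx":0,"ry":0,"rz":0.67}]' | tail -1
python3 go.py 0.616 0.028 0.09 0.4
```

```text
width: 0.0261
t 6.03 pos [0.4961 0.173  0.0928] w 0.0261 F [-0.3 -0.2 -0.2] q [-33.  31.  11. 113. -10.  36.  25.]
shift [-1.881 -0.033  0.03 ] turn [-0.     0.001  0.67 ]
```

```bash
python3 -m crank '[{"fingers":0,"x":-0.05,"y":0,"z":0,"rx":0,"ry":0,"rz":0.05},{"fingers":0,"x":-0.15,"y":0,"z":0,"rx":0,"ry":0,"rz":0.12},{"fingers":0,"x":-0.3,"y":0,"z":0,"rx":0,"ry":0,"rz":0.22},{"fingers":0,"x":-0.45,"y":0,"z":0,"rx":0,"ry":0,"rz":0.32},{"fingers":0,"x":-0.6,"y":0,"z":0,"rx":0,"ry":0,"rz":0.42},{"fingers":0,"x":-0.75,"y":0,"z":0,"rx":0,"ry":0,"rz":0.52},{"fingers":0,"x":-0.9,"y":0,"z":0,"rx":0,"ry":0,"rz":0.6},{"fingers":0,"x":-0.95,"y":0,"z":0,"rx":0,"ry":0,"rz":0.67},{"fingers":0,"x":-1,"y":0,"z":0,"rx":0,"ry":0,"rz":0.67},{"fingers":0,"x":-1,"y":0,"z":0,"rx":0,"ry":0,"rz":0.67}]' | tail -1
python3 go.py 0.616 0.028 0.09 0.4
```

```text
width: 0.0258
t 6.87 pos [0.5607 0.0987 0.0926] w 0.0258 F [-0.4 -0.4  0.2] q [-31.  36.  22. 107. -20.  40.   3.]
shift [-0.713  0.546  0.026] turn [-0.     0.     0.003]
```

```bash
python3 -m crank '[{"fingers":0,"x":-0.1,"y":0.1,"z":0,"rx":0,"ry":0,"rz":0},{"fingers":0,"x":-0.25,"y":0.2,"z":0,"rx":0,"ry":0,"rz":0},{"fingers":0,"x":-0.45,"y":0.35,"z":0,"rx":0,"ry":0,"rz":0},{"fingers":0,"x":-0.6,"y":0.45,"z":0.1,"rx":0,"ry":0,"rz":0},{"fingers":0,"x":-0.71,"y":0.54,"z":0.2,"rx":0,"ry":0,"rz":0},{"fingers":0,"x":-0.71,"y":0.54,"z":0.35,"rx":0,"ry":0,"rz":0},{"fingers":0,"x":-0.71,"y":0.54,"z":0.5,"rx":0,"ry":0,"rz":0},{"fingers":0,"x":-0.71,"y":0.54,"z":0.6,"rx":0,"ry":0,"rz":0},{"fingers":0,"x":-0.71,"y":0.54,"z":0.65,"rx":0,"ry":0,"rz":0},{"fingers":0,"x":-0.71,"y":0.54,"z":0.65,"rx":0,"ry":0,"rz":0}]' | tail -1
python3 go.py 0.616 0.028 0.004 0.4
```

```text
width: 0.026
t 7.7 pos [0.614  0.0287 0.0263] w 0.026 F [-0.1  0.8 -0.5] q [-20.  45.  19. 101. -22.  38.  12.]
shift [-0.007  0.021  0.223] turn [-0.002 -0.     0.001]
```

```bash
python3 -m crank '[{"fingers":0,"x":0,"y":0.01,"z":0.1,"rx":0,"ry":0,"rz":0},{"fingers":0,"x":-0.01,"y":0.02,"z":0.18,"rx":0,"ry":0,"rz":0},{"fingers":0,"x":-0.01,"y":0.02,"z":0.21,"rx":0,"ry":0,"rz":0},{"fingers":0,"x":-0.01,"y":0.02,"z":0.225,"rx":0,"ry":0,"rz":0},{"fingers":0,"x":-0.01,"y":0.02,"z":0.23,"rx":0,"ry":0,"rz":0},{"fingers":0,"x":-0.01,"y":0.02,"z":0.23,"rx":0,"ry":0,"rz":0},{"fingers":0.6,"x":-0.01,"y":0.02,"z":0.23,"rx":0,"ry":0,"rz":0},{"fingers":0.6,"x":-0.01,"y":0.02,"z":0.23,"rx":0,"ry":0,"rz":0},{"fingers":0.6,"x":-0.01,"y":0.02,"z":0.23,"rx":0,"ry":0,"rz":0},{"fingers":0.6,"x":-0.01,"y":0.02,"z":0.23,"rx":0,"ry":0,"rz":0}]'
python3 go.py 0.4375 -0.273 0.1 88.3
```

```text
clock: 8.53
eef_pos: [0.6174, 0.027, 0.005]
eef_rot: [[-0.007, 1.0, 0.001], [1.0, 0.007, 0.0], [0.0, 0.001, -1.0]]
force: [-0.2, 0.1, 0.7]
width: 0.0506
t 8.53 pos [0.6174 0.027  0.005 ] w 0.0506 F [-0.2  0.1  0.7] q [-19.  47.  18. 100. -23.  36.  12.]
shift [-2.988 -1.818 -0.951] turn [ 0.     0.    -1.465]
```

```bash
python3 -m crank '[{"fingers":0.8,"x":0,"y":0,"z":-0.1,"rx":0,"ry":0,"rz":0},{"fingers":0.8,"x":0,"y":0,"z":-0.3,"rx":0,"ry":0,"rz":0},{"fingers":1,"x":0,"y":0,"z":-0.5,"rx":0,"ry":0,"rz":0},{"fingers":1,"x":0,"y":-0.2,"z":-0.8,"rx":0,"ry":0,"rz":-0.1},{"fingers":1,"x":0,"y":-0.4,"z":-1,"rx":0,"ry":0,"rz":-0.2},{"fingers":1,"x":-0.2,"y":-0.6,"z":-1,"rx":0,"ry":0,"rz":-0.3},{"fingers":1,"x":-0.3,"y":-0.7,"z":-1,"rx":0,"ry":0,"rz":-0.4},{"fingers":1,"x":-0.5,"y":-0.8,"z":-1,"rx":0,"ry":0,"rz":-0.5},{"fingers":1,"x":-0.6,"y":-0.9,"z":-1,"rx":0,"ry":0,"rz":-0.6},{"fingers":1,"x":-0.8,"y":-1,"z":-1,"rx":0,"ry":0,"rz":-0.7}]' | tail -1
python3 go.py 0.4375 -0.273 0.1 88.3
python3 - <<'E'
from m import *
cv2.imwrite('pics/top2.png',cams.capture('top')[:,:,::-1])
E
```

```text
width: 0.0882
t 9.37 pos [ 0.5174 -0.0529  0.1056] w 0.0882 F [ 0.4 -0.4 -0.9] q [ -8.  30.  11. 114.  -9.  37.  52.]
shift [-1.073 -2.082  0.054] turn [ 0.001  0.001 -0.759]
```

View pics/top2.png

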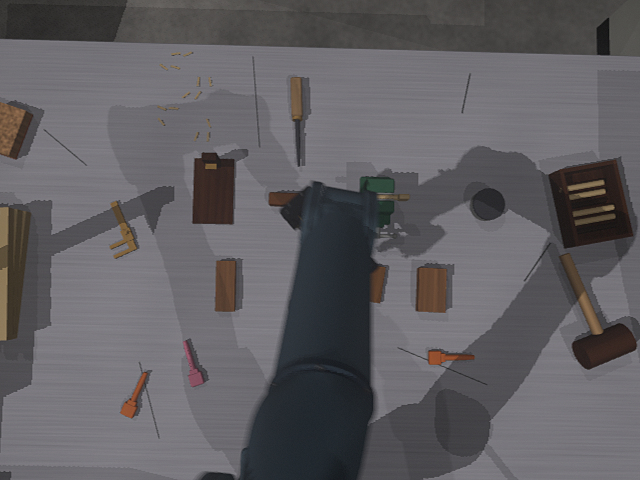

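```bash
python3 -m crank '[{"fingers":1,"x":-0.1,"y":-0.1,"z":0,"rx":0,"ry":0,"rz":-0.1},{"fingers":1,"x":-0.2,"y":-0.2,"z":0,"rx":0,"ry":0,"rz":-0.2},{"fingers":1,"x":-0.3,"y":-0.35,"z":0,"rx":0,"ry":0,"rz":-0.3},{"fingers":1,"x":-0.35,"y":-0.5,"z":0,"rx":0,"ry":0,"rz":-0.4},{"fingers":1,"x":-0.4,"y":-0.7,"z":0,"rx":0,"ry":0,"rz":-0.5},{"fingers":1,"x":-0.45,"y":-0.8,"z":0,"rx":0,"ry":0,"rz":-0.6},{"fingers":1,"x":-0.5,"y":-1,"z":0,"rx":0,"ry":0,"rz":-0.7},{"fingers":1,"x":-0.5,"y":-1,"z":0,"rx":0,"ry":0,"rz":-0.76},{"fingers":1,"x":-0.5,"y":-1,"z":0,"rx":0,"ry":0,"rz":-0.76},{"fingers":1,"x":-0.5,"y":-1,"z":0,"rx":0,"ry":0,"rz":-0.76}]' | tail -1
python3 go.py 0.4375 -0.273 0.1 88.3
```

```text
width: 0.0879
t 10.25 pos [ 0.4779 -0.158   0.1053] w 0.0879 F [ 0.7  0.1 -0.3] q [ 14.  28.  -0. 116.   0.  36. 101.]
shift [ 0.36  -1.164  0.052] turn [-0.     0.001 -0.008]
```

```bash
python3 -m crank '[{"fingers":1,"x":0.05,"y":-0.2,"z":0,"rx":0,"ry":0,"rz":0},{"fingers":1,"x":0.1,"y":-0.4,"z":0,"rx":0,"ry":0,"rz":0},{"fingers":1,"x":0.2,"y":-0.7,"z":0,"rx":0,"ry":0,"rz":0},{"fingers":1,"x":0.36,"y":-1,"z":0.05,"rx":0,"ry":0,"rz":0},{"fingers":1,"x":0.36,"y":-1,"z":0.05,"rx":0,"ry":0,"rz":0},{"fingers":1,"x":0.36,"y":-1,"z":0.1,"rx":0,"ry":0,"rz":0},{"fingers":1,"x":0.36,"y":-1,"z":0.1,"rx":0,"ry":0,"rz":0},{"fingers":1,"x":0.36,"y":-1,"z":0.1,"rx":0,"ry":0,"rz":0},{"fingers":1,"x":0.36,"y":-1,"z":0.1,"rx":0,"ry":0,"rz":0},{"fingers":1,"x":0.36,"y":-1,"z":0.1,"rx":0,"ry":0,"rz":0}]' | tail -1
python3 go.py 0.4375 -0.273 0.004 88.3
```

```text
width: 0.0879
t 11.08 pos [ 0.4388 -0.2555  0.0948] w 0.0879 F [-0.1  0.4 -0.7] q [ 25.  30.  -0. 115.   0.  35. 113.]
shift [ 0.007 -0.175  0.908] turn [ 0.     0.    -0.004]
```

```bash
python3 -m crank '[{"fingers":1,"x":0,"y":-0.17,"z":0,"rx":0,"ry":0,"rz":0},{"fingers":1,"x":0,"y":-0.17,"z":0.15,"rx":0,"ry":0,"rz":0},{"fingers":1,"x":0,"y":-0.17,"z":0.3,"rx":0,"ry":0,"rz":0},{"fingers":1,"x":0,"y":-0.17,"z":0.5,"rx":0,"ry":0,"rz":0},{"fingers":1,"x":0,"y":-0.17,"z":0.7,"rx":0,"ry":0,"rz":0},{"fingers":1,"x":0,"y":-0.17,"z":0.85,"rx":0,"ry":0,"rz":0},{"fingers":1,"x":0,"y":-0.17,"z":0.9,"rx":0,"ry":0,"rz":0},{"fingers":0,"x":0,"y":-0.17,"z":0.9,"rx":0,"ry":0,"rz":0},{"fingers":0,"x":0,"y":-0.17,"z":0.9,"rx":0,"ry":0,"rz":0},{"fingers":0,"x":0,"y":-0.17,"z":0.9,"rx":0,"ry":0,"rz":0}]' 25| tail -1
python3 go.py 0.4375 -0.273 0.004 88.3
```

```text
width: 0.0701
t 11.92 pos [ 0.4382 -0.2739  0.0057] w 0.0701 F [-0.6 -0.2  0.6] q [ 27.  40.  -0. 115.   0.  25. 115.]
shift [0.007 0.009 0.017] turn [-0.001  0.001 -0.005]
```

```bash
python3 -m crank '[{"fingers":0,"x":0,"y":0,"z":0,"rx":0,"ry":0,"rz":0},{"fingers":0,"x":0,"y":0,"z":0,"rx":0,"ry":0,"rz":0},{"fingers":0,"x":0,"y":0,"z":0,"rx":0,"ry":0,"rz":0},{"fingers":0,"x":0,"y":0,"z":0,"rx":0,"ry":0,"rz":0},{"fingers":0,"x":0,"y":0,"z":-0.05,"rx":0,"ry":0,"rz":0},{"fingers":0,"x":0,"y":0,"z":-0.15,"rx":0,"ry":0,"rz":0},{"fingers":0,"x":0,"y":0,"z":-0.35,"rx":0,"ry":0,"rz":0},{"fingers":0,"x":0,"y":0,"z":-0.6,"rx":0,"ry":0,"rz":0},{"fingers":0,"x":0,"y":0,"z":-0.8,"rx":0,"ry":0,"rz":0},{"fingers":0,"x":0,"y":0,"z":-1,"rx":0,"ry":0,"rz":0}]' | tail -2
python3 go.py 0.6145 0.183 0.1 90.6
python3 - <<'E'
from m import *
for n in('side','top'): cv2.imwrite(f'pics/{n}3.png',cams.capture(n)[:,:,::-1])
E
```

```text
force: [-0.1, 0.4, -1.0]
width: 0.0556
t 12.75 pos [ 0.4373 -0.2737  0.1066] w 0.0556 F [-0.1  0.4 -1. ] q [ 27.  29.  -0. 114.   0.  37. 115.]
shift [-1.61   4.627  0.065] turn [-0.     0.    -0.044]
```

View pics/side3.png

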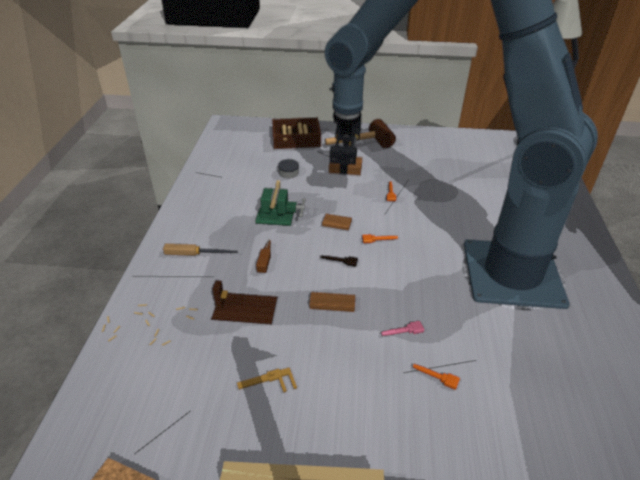

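View pics/top3.png

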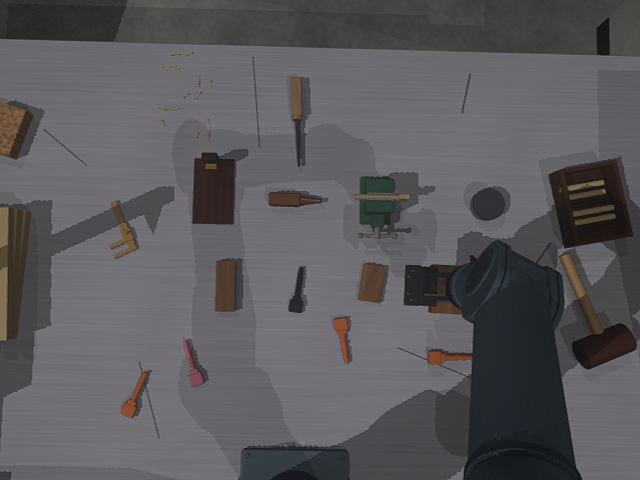

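The board hangs level in the gripper (top view 435,288). The reamer lies at (297,199) between the vise and the stand. Next I carry the board over.

```bash
python3 -m crank '[{"fingers":0,"x":0,"y":0.05,"z":0,"rx":0,"ry":0,"rz":0},{"fingers":0,"x":0,"y":0.15,"z":0,"rx":0,"ry":0,"rz":0},{"fingers":0,"x":0,"y":0.25,"z":0,"rx":0,"ry":0,"rz":0},{"fingers":0,"x":0,"y":0.35,"z":0,"rx":0,"ry":0,"rz":0},{"fingers":0,"x":0,"y":0.45,"z":0,"rx":0,"ry":0,"rz":0},{"fingers":0,"x":0,"y":0.55,"z":0,"rx":0,"ry":0,"rz":0},{"fingers":0,"x":0,"y":0.65,"z":0,"rx":0,"ry":0,"rz":0},{"fingers":0,"x":0,"y":0.75,"z":0,"rx":0,"ry":0,"rz":0},{"fingers":0,"x":0,"y":0.9,"z":0,"rx":0,"ry":0,"rz":0},{"fingers":0,"x":0,"y":1,"z":0,"rx":0,"ry":0,"rz":0}]' | tail -1
python3 -m crank '[{"fingers":0,"x":0,"y":0.1,"z":0,"rx":0,"ry":0,"rz":0},{"fingers":0,"x":0,"y":0.2,"z":0,"rx":0,"ry":0,"rz":0},{"fingers":0,"x":0,"y":0.3,"z":0,"rx":0,"ry":0,"rz":0},{"fingers":0,"x":0,"y":0.4,"z":0,"rx":0,"ry":0,"rz":0},{"fingers":0,"x":0,"y":0.5,"z":0,"rx":0,"ry":0,"rz":0},{"fingers":0,"x":0,"y":0.6,"z":0,"rx":0,"ry":0,"rz":0},{"fingers":0,"x":0,"y":0.7,"z":0,"rx":0,"ry":0,"rz":0},{"fingers":0,"x":0,"y":0.8,"z":0,"rx":0,"ry":0,"rz":0},{"fingers":0,"x":0,"y":0.9,"z":0,"rx":0,"ry":0,"rz":0},{"fingers":0,"x":0,"y":1,"z":0,"rx":0,"ry":0,"rz":0}]' | tail -1
python3 -m crank '[{"fingers":0,"x":-0.05,"y":0.1,"z":0,"rx":0,"ry":0,"rz":0},{"fingers":0,"x":-0.1,"y":0.2,"z":0,"rx":0,"ry":0,"rz":0},{"fingers":0,"x":-0.15,"y":0.3,"z":0,"rx":0,"ry":0,"rz":0},{"fingers":0,"x":-0.2,"y":0.4,"z":0,"rx":0,"ry":0,"rz":0},{"fingers":0,"x":-0.25,"y":0.5,"z":0,"rx":0,"ry":0,"rz":0},{"fingers":0,"x":-0.3,"y":0.6,"z":0,"rx":0,"ry":0,"rz":0},{"fingers":0,"x":-0.4,"y":0.7,"z":0,"rx":0,"ry":0,"rz":0},{"fingers":0,"x":-0.5,"y":0.8,"z":0,"rx":0,"ry":0,"rz":0},{"fingers":0,"x":-0.55,"y":0.9,"z":0,"rx":0,"ry":0,"rz":0},{"fingers":0,"x":-0.6,"y":1,"z":0,"rx":0,"ry":0,"rz":0}]' | tail -1
python3 go.py 0.6145 0.183 0.1 90.6
```

```text
width: 0.0557
width: 0.0556
width: 0.0557
t 15.35 pos [0.5088 0.0251 0.1047] w 0.0557 F [ 0.6  0.3 -2. ] q [ -7.  29.  -1. 115.   1.  37.  79.]
shift [-1.001  1.616  0.047] turn [-0.     0.    -0.044]
```

```bash
python3 -m crank '[{"fingers":0,"x":-0.05,"y":0.1,"z":0,"rx":0,"ry":0,"rz":0},{"fingers":0,"x":-0.1,"y":0.2,"z":0,"rx":0,"ry":0,"rz":0},{"fingers":0,"x":-0.2,"y":0.3,"z":0,"rx":0,"ry":0,"rz":0},{"fingers":0,"x":-0.3,"y":0.4,"z":0,"rx":0,"ry":0,"rz":-0.01},{"fingers":0,"x":-0.4,"y":0.5,"z":0,"rx":0,"ry":0,"rz":-0.02},{"fingers":0,"x":-0.5,"y":0.6,"z":0,"rx":0,"ry":0,"rz":-0.03},{"fingers":0,"x":-0.6,"y":0.7,"z":0,"rx":0,"ry":0,"rz":-0.04},{"fingers":0,"x":-0.7,"y":0.8,"z":0,"rx":0,"ry":0,"rz":-0.044},{"fingers":0,"x":-0.75,"y":0.9,"z":0,"rx":0,"ry":0,"rz":-0.044},{"fingers":0,"x":-0.8,"y":1,"z":0,"rx":0,"ry":0,"rz":-0.044}]' | tail -1
python3 -m crank '[{"fingers":0,"x":-0.05,"y":0.1,"z":0,"rx":0,"ry":0,"rz":0},{"fingers":0,"x":-0.1,"y":0.2,"z":0,"rx":0,"ry":0,"rz":0},{"fingers":0,"x":-0.15,"y":0.3,"z":0,"rx":0,"ry":0,"rz":0},{"fingers":0,"x":-0.2,"y":0.4,"z":0.1,"rx":0,"ry":0,"rz":0},{"fingers":0,"x":-0.2,"y":0.5,"z":0.2,"rx":0,"ry":0,"rz":0},{"fingers":0,"x":-0.2,"y":0.6,"z":0.3,"rx":0,"ry":0,"rz":0},{"fingers":0,"x":-0.2,"y":0.61,"z":0.4,"rx":0,"ry":0,"rz":0},{"fingers":0,"x":-0.2,"y":0.61,"z":0.5,"rx":0,"ry":0,"rz":0},{"fingers":0,"x":-0.2,"y":0.61,"z":0.5,"rx":0,"ry":0,"rz":0},{"fingers":0,"x":-0.2,"y":0.61,"z":0.5,"rx":0,"ry":0,"rz":0}]' | tail -1
python3 go.py 0.6145 0.183 0.011 90.6
```

```text
width: 0.0559
width: 0.056
t 17.02 pos [0.6101 0.1811 0.0537] w 0.056 F [ 0.3 -0.8 -1.2] q [-20.  43.  -2.  96.   2.  41.  69.]
shift [-0.045  0.019  0.427] turn [-0.001 -0.002 -0.   ]
```

```bash
python3 -m crank '[{"fingers":0,"x":-0.03,"y":0.02,"z":0.1,"rx":0,"ry":0,"rz":0},{"fingers":0,"x":-0.04,"y":0.02,"z":0.2,"rx":0,"ry":0,"rz":0},{"fingers":0,"x":-0.04,"y":0.02,"z":0.3,"rx":0,"ry":0,"rz":0},{"fingers":0,"x":-0.04,"y":0.02,"z":0.38,"rx":0,"ry":0,"rz":0},{"fingers":0,"x":-0.04,"y":0.02,"z":0.41,"rx":0,"ry":0,"rz":0},{"fingers":0,"x":-0.04,"y":0.02,"z":0.41,"rx":0,"ry":0,"rz":0},{"fingers":0,"x":-0.04,"y":0.02,"z":0.41,"rx":0,"ry":0,"rz":0},{"fingers":0,"x":-0.04,"y":0.02,"z":0.41,"rx":0,"ry":0,"rz":0},{"fingers":0,"x":-0.04,"y":0.02,"z":0.41,"rx":0,"ry":0,"rz":0},{"fingers":0,"x":-0.04,"y":0.02,"z":0.41,"rx":0,"ry":0,"rz":0}]' | tail -2
python3 go.py 0.6145 0.183 0.01 90.6
python3 - <<'E'
from m import *
im={n:cams.capture(n)[:,:,::-1] for n in('side','top')}
a=cv2.resize(im['side'][240:360,180:340],(640,480),interpolation=cv2.INTER_CUBIC);cv2.imwrite('pics/side4.png',cv2.convertScaleAbs(a,alpha=1.5))
a=cv2.resize(im['top'][140:260,150:310],(640,480),interpolation=cv2.INTER_CUBIC);cv2.imwrite('pics/top4.png',cv2.convertScaleAbs(a,alpha=2))
E
```

```text
force: [-0.3, 0.1, -0.3]
width: 0.0558
t 17.85 pos [0.6151 0.1846 0.0143] w 0.0558 F [-0.3  0.1 -0.3] q [-20.  47.  -1.  95.   2.  38.  69.]
shift [ 0.006 -0.016  0.043] turn [0.    0.001 0.   ]
```

View pics/side4.png

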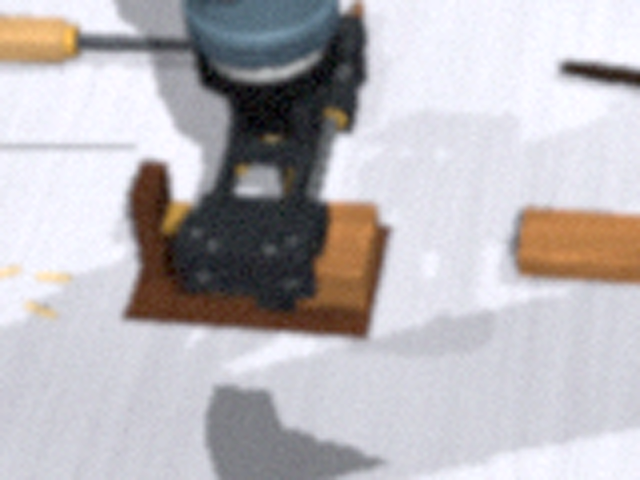

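View pics/top4.png

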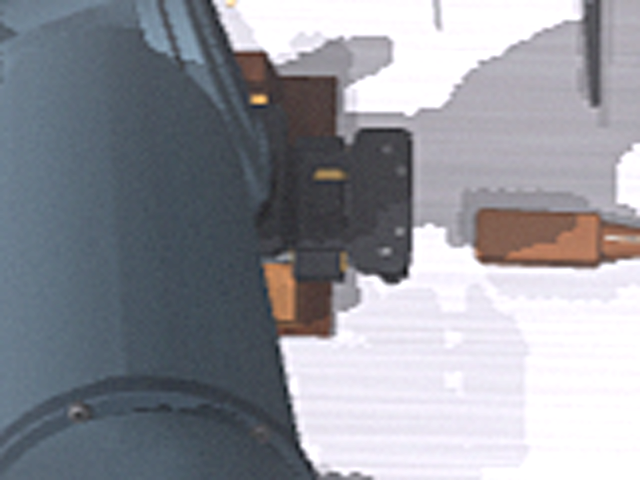

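Both crops show the board over the plate, in front of the pointer. I'll lower it 4 mm, release and lift.

```bash
python3 -m crank '[{"fingers":0,"x":0.01,"y":-0.015,"z":0.02,"rx":0,"ry":0,"rz":0},{"fingers":0,"x":0.01,"y":-0.015,"z":0.035,"rx":0,"ry":0,"rz":0},{"fingers":0,"x":0.01,"y":-0.015,"z":0.043,"rx":0,"ry":0,"rz":0},{"fingers":0,"x":0.01,"y":-0.015,"z":0.043,"rx":0,"ry":0,"rz":0},{"fingers":0,"x":0.01,"y":-0.015,"z":0.043,"rx":0,"ry":0,"rz":0},{"fingers":1,"x":0.01,"y":-0.015,"z":0.043,"rx":0,"ry":0,"rz":0},{"fingers":1,"x":0.01,"y":-0.015,"z":0.043,"rx":0,"ry":0,"rz":0},{"fingers":1,"x":0.01,"y":-0.015,"z":0.043,"rx":0,"ry":0,"rz":0},{"fingers":1,"x":0.01,"y":-0.015,"z":0.043,"rx":0,"ry":0,"rz":0},{"fingers":1,"x":0.01,"y":-0.015,"z":0.043,"rx":0,"ry":0,"rz":0}]' | tail -2
python3 go.py 0.4487 -0.151 0.1 81
python3 -m crank '[{"fingers":1,"x":0,"y":0,"z":0,"rx":0,"ry":0,"rz":0},{"fingers":1,"x":0,"y":0,"z":-0.1,"rx":0,"ry":0,"rz":0},{"fingers":1,"x":0,"y":0,"z":-0.2,"rx":0,"ry":0,"rz":0},{"fingers":1,"x":0,"y":0,"z":-0.4,"rx":0,"ry":0,"rz":0},{"fingers":1,"x":0,"y":0,"z":-0.6,"rx":0,"ry":0,"rz":0},{"fingers":1,"x":0.1,"y":-0.1,"z":-0.8,"rx":0,"ry":0,"rz":0},{"fingers":1,"x":0.2,"y":-0.3,"z":-0.9,"rx":0,"ry":0,"rz":0},{"fingers":1,"x":0.4,"y":-0.6,"z":-0.9,"rx":0,"ry":0,"rz":0},{"fingers":1,"x":0.5,"y":-0.8,"z":-0.9,"rx":0,"ry":0,"rz":0},{"fingers":1,"x":0.6,"y":-1,"z":-0.9,"rx":0,"ry":0,"rz":0}]' | tail -1
python3 go.py 0.4487 -0.151 0.1 81
```

```text
force: [-0.0, -0.2, 0.3]
width: 0.0867
t 18.78 pos [0.6138 0.1831 0.0094] w 0.0867 F [-0.  -0.2  0.3] q [-20.  47.  -1.  96.   2.  37.  69.]
shift [ 1.688 -3.322 -0.907] turn [0.    0.    0.161]
width: 0.0882
t 19.62 pos [0.5545 0.0808 0.101 ] w 0.0882 F [ 0.1 -0.6 -1.3] q [-11.  33.  -2. 107.   2.  40.  76.]
shift [ 1.082 -2.307  0.009] turn [0.    0.002 0.16 ]
```

```bash
python3 -m crank '[{"fingers":1,"x":0.1,"y":-0.2,"z":0,"rx":0,"ry":0,"rz":0.02},{"fingers":1,"x":0.2,"y":-0.4,"z":0,"rx":0,"ry":0,"rz":0.04},{"fingers":1,"x":0.4,"y":-0.6,"z":0,"rx":0,"ry":0,"rz":0.08},{"fingers":1,"x":0.6,"y":-0.8,"z":0,"rx":0,"ry":0,"rz":0.12},{"fingers":1,"x":0.8,"y":-1,"z":0,"rx":0,"ry":0,"rz":0.16},{"fingers":1,"x":1,"y":-1,"z":0,"rx":0,"ry":0,"rz":0.16},{"fingers":1,"x":1,"y":-1,"z":0,"rx":0,"ry":0,"rz":0.16},{"fingers":1,"x":1,"y":-1,"z":0,"rx":0,"ry":0,"rz":0.16},{"fingers":1,"x":1,"y":-1,"z":0,"rx":0,"ry":0,"rz":0.16},{"fingers":1,"x":1,"y":-1,"z":0,"rx":0,"ry":0,"rz":0.16}]' | tail -1
python3 go.py 0.4487 -0.151 0.1 81
python3 - <<'E'
from m import *
im=cams.capture('top')[:,:,::-1];cv2.imwrite('pics/top5.png',im)
m=mask(im);cv2.imwrite('pics/mask5.png',m)
a=cv2.resize(im[140:260,150:350],(800,480),interpolation=cv2.INTER_CUBIC);cv2.imwrite('pics/top5c.png',cv2.convertScaleAbs(a,alpha=2))
E
```

```text
width: 0.0881
t 20.45 pos [ 0.4575 -0.0182  0.1   ] w 0.0881 F [ 0.2  0.6 -0.6] q [ -4.  25.   0. 122.  -0.  32.  78.]
shift [-0.119 -1.325 -0.   ] turn [0.001 0.002 0.001]
```

View pics/top5c.png

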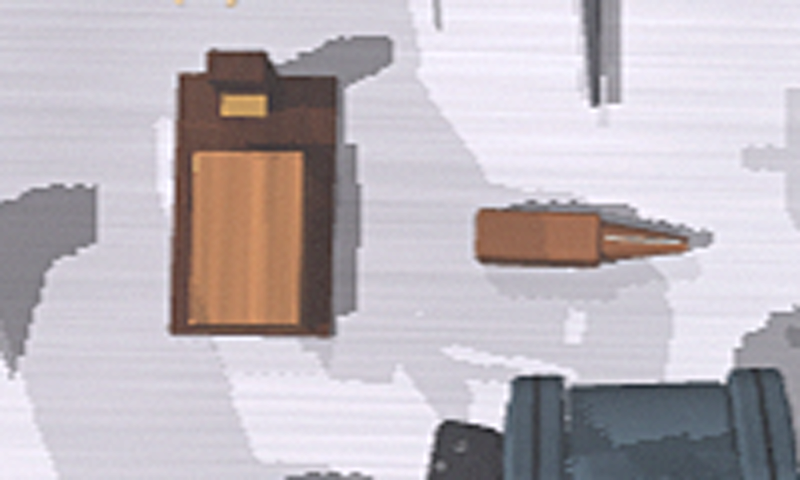

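Run:
```python
from m import *
B=lambda p:(150+p[0]/4-.4,140+p[1]/4-.4)
P=np.array([onz('top',*B(p),.032)[:2] for p in [(193,152),(302,152),(300,325),(189,325)]]);print(P.round(4),P.mean(0).round(4))
Q=np.array([onz('top',*B(p),.004)[:2] for p in [(176,74),(338,77),(332,335),(170,333)]]);print(Q.round(4),Q.mean(0)-[.019,0])
print([np.linalg.norm(P[i]-P[i-1]).round(4) for i in range(4)],[np.linalg.norm(Q[i]-Q[i-1]).round(4) for i in range(4)])
R=np.array([onz('top',*B((476,238)),.013),onz('top',*B((692,240)),.013)]);print(R.round(4),R.mean(0),np.ptp(R,0))
```

```text
[[0.6557 0.2119]
 [0.6571 0.1561]
 [0.5677 0.154 ]
 [0.5663 0.2105]] [0.6117 0.1831]
[[0.7029 0.2278]
 [0.7035 0.1425]
 [0.5664 0.1411]
 [0.5654 0.2256]] [0.61557065 0.18422626]
[np.float64(0.0894), np.float64(0.0558), np.float64(0.0895), np.float64(0.0565)] [np.float64(0.1375), np.float64(0.0853), np.float64(0.1371), np.float64(0.0845)]
[[ 0.618   0.0668  0.013 ]
 [ 0.6197 -0.0458  0.013 ]] [0.61883013 0.01047551 0.013     ] [0.00173802 0.11257391 0.        ]
```

The thick board measures 3 mm or less from the stand's centre. The reamer's middle measures about 3 mm from the halfway point. Next is the thin board.

```bash
python3 -m crank '[{"fingers":1,"x":-0.02,"y":-0.2,"z":0,"rx":0,"ry":0,"rz":0},{"fingers":1,"x":-0.04,"y":-0.4,"z":0,"rx":0,"ry":0,"rz":0},{"fingers":1,"x":-0.06,"y":-0.6,"z":0,"rx":0,"ry":0,"rz":0},{"fingers":1,"x":-0.1,"y":-0.8,"z":0.05,"rx":0,"ry":0,"rz":0},{"fingers":1,"x":-0.12,"y":-1,"z":0.1,"rx":0,"ry":0,"rz":0},{"fingers":1,"x":-0.12,"y":-1,"z":0.2,"rx":0,"ry":0,"rz":0},{"fingers":1,"x":-0.12,"y":-1,"z":0.2,"rx":0,"ry":0,"rz":0},{"fingers":1,"x":-0.12,"y":-1,"z":0.2,"rx":0,"ry":0,"rz":0},{"fingers":1,"x":-0.12,"y":-1,"z":0.2,"rx":0,"ry":0,"rz":0},{"fingers":1,"x":-0.12,"y":-1,"z":0.2,"rx":0,"ry":0,"rz":0}]' | tail -1
python3 go.py 0.4487 -0.151 0.003 81
```

```text
width: 0.088
t 21.33 pos [ 0.4527 -0.1182  0.0797] w 0.088 F [-0.5 -1.2 -0.7] q [  9.  28.   1. 121.  -1.  30.  91.]
shift [-0.011 -0.33   0.767] turn [0.    0.    0.002]
```

```bash
python3 -m crank '[{"fingers":1,"x":-0.01,"y":-0.2,"z":0,"rx":0,"ry":0,"rz":0},{"fingers":1,"x":-0.01,"y":-0.33,"z":0.1,"rx":0,"ry":0,"rz":0},{"fingers":1,"x":-0.01,"y":-0.33,"z":0.25,"rx":0,"ry":0,"rz":0},{"fingers":1,"x":-0.01,"y":-0.33,"z":0.4,"rx":0,"ry":0,"rz":0},{"fingers":1,"x":-0.01,"y":-0.33,"z":0.55,"rx":0,"ry":0,"rz":0},{"fingers":1,"x":-0.01,"y":-0.33,"z":0.68,"rx":0,"ry":0,"rz":0},{"fingers":1,"x":-0.01,"y":-0.33,"z":0.75,"rx":0,"ry":0,"rz":0},{"fingers":0.6,"x":-0.01,"y":-0.33,"z":0.76,"rx":0,"ry":0,"rz":0},{"fingers":0.6,"x":-0.01,"y":-0.33,"z":0.76,"rx":0,"ry":0,"rz":0},{"fingers":0.6,"x":-0.01,"y":-0.33,"z":0.76,"rx":0,"ry":0,"rz":0}]' 20| tail -1
python3 go.py 0.4487 -0.151 0.003 81
```

```text
width: 0.0707
t 22.17 pos [ 0.4486 -0.1522  0.0041] w 0.0707 F [0.3 0.1 1.5] q [ 13.  38.   0. 121.  -0.  21.  95.]
shift [0.001 0.012 0.011] turn [-0.     0.001  0.001]
```

```bash
python3 -m crank '[{"fingers":0,"x":0,"y":0,"z":0,"rx":0,"ry":0,"rz":0},{"fingers":0,"x":0,"y":0,"z":0,"rx":0,"ry":0,"rz":0},{"fingers":0,"x":0,"y":0,"z":0,"rx":0,"ry":0,"rz":0},{"fingers":0,"x":0,"y":0,"z":0,"rx":0,"ry":0,"rz":0},{"fingers":0,"x":0,"y":0,"z":0,"rx":0,"ry":0,"rz":0},{"fingers":0,"x":0,"y":0,"z":-0.05,"rx":0,"ry":0,"rz":0},{"fingers":0,"x":0,"y":0,"z":-0.2,"rx":0,"ry":0,"rz":0},{"fingers":0,"x":0,"y":0,"z":-0.5,"rx":0,"ry":0,"rz":0},{"fingers":0,"x":0,"y":0,"z":-0.8,"rx":0,"ry":0,"rz":0},{"fingers":0,"x":0,"y":0,"z":-1,"rx":0,"ry":0,"rz":0}]' 20| tail -2
python3 go.py 0.613 0.183 0.1 90.6
python3 - <<'E'
from m import *
im={n:cams.capture(n)[:,:,::-1] for n in('side','top')}
a=cv2.resize(im['side'][150:270,260:420],(640,480),interpolation=cv2.INTER_CUBIC);cv2.imwrite('pics/side6.png',cv2.convertScaleAbs(a,alpha=1.5))
E
```

```text
force: [0.5, -1.1, 0.1]
width: 0.0458
t 23.0 pos [ 0.4484 -0.1524  0.1057] w 0.0458 F [ 0.5 -1.1  0.1] q [ 13.  26.   1. 120.  -0.  34.  95.]
shift [-1.102  3.57   0.058] turn [-0.     0.001 -0.16 ]
```

View pics/side6.png

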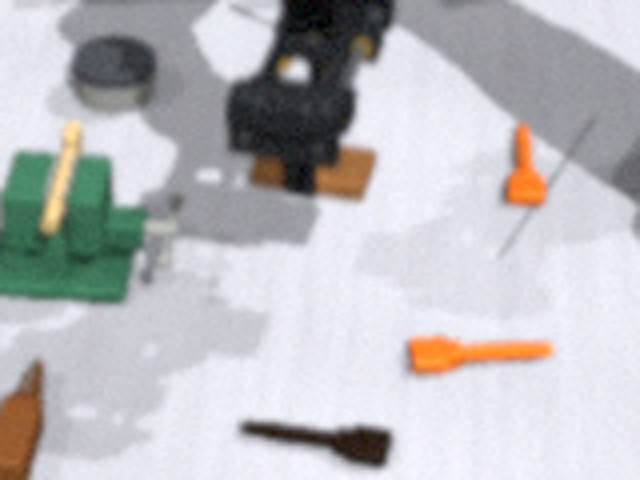

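The thin board hangs level in the gripper at crop pixel (315,170), so I carry it to the stand.

```bash
python3 -m crank '[{"fingers":0,"x":0,"y":0.05,"z":0,"rx":0,"ry":0,"rz":0},{"fingers":0,"x":0,"y":0.15,"z":0,"rx":0,"ry":0,"rz":0},{"fingers":0,"x":0,"y":0.25,"z":0,"rx":0,"ry":0,"rz":0},{"fingers":0,"x":0,"y":0.35,"z":0,"rx":0,"ry":0,"rz":0},{"fingers":0,"x":-0.05,"y":0.45,"z":0,"rx":0,"ry":0,"rz":-0.02},{"fingers":0,"x":-0.1,"y":0.55,"z":0,"rx":0,"ry":0,"rz":-0.05},{"fingers":0,"x":-0.15,"y":0.65,"z":0,"rx":0,"ry":0,"rz":-0.08},{"fingers":0,"x":-0.2,"y":0.75,"z":0,"rx":0,"ry":0,"rz":-0.11},{"fingers":0,"x":-0.2,"y":0.9,"z":0,"rx":0,"ry":0,"rz":-0.14},{"fingers":0,"x":-0.2,"y":1,"z":0,"rx":0,"ry":0,"rz":-0.16}]' | tail -1
python3 -m crank '[{"fingers":0,"x":-0.05,"y":0.1,"z":0,"rx":0,"ry":0,"rz":0},{"fingers":0,"x":-0.1,"y":0.2,"z":0,"rx":0,"ry":0,"rz":0},{"fingers":0,"x":-0.15,"y":0.3,"z":0,"rx":0,"ry":0,"rz":0},{"fingers":0,"x":-0.2,"y":0.4,"z":0,"rx":0,"ry":0,"rz":0},{"fingers":0,"x":-0.25,"y":0.5,"z":0,"rx":0,"ry":0,"rz":0},{"fingers":0,"x":-0.3,"y":0.6,"z":0,"rx":0,"ry":0,"rz":0},{"fingers":0,"x":-0.35,"y":0.7,"z":0,"rx":0,"ry":0,"rz":0},{"fingers":0,"x":-0.4,"y":0.8,"z":0,"rx":0,"ry":0,"rz":0},{"fingers":0,"x":-0.45,"y":0.9,"z":0,"rx":0,"ry":0,"rz":0},{"fingers":0,"x":-0.5,"y":1,"z":0,"rx":0,"ry":0,"rz":0}]' | tail -1
python3 go.py 0.613 0.183 0.1 90.6
```

```text
width: 0.0457
width: 0.0458
t 24.77 pos [0.5328 0.045  0.1034] w 0.0458 F [ 0.8 -0.  -0.3] q [ -8.  31.  -2. 111.   2.  38.  79.]
shift [-0.817  1.371  0.034] turn [-0.  0.  0.]
```

```bash
python3 -m crank '[{"fingers":0,"x":-0.05,"y":0.1,"z":0,"rx":0,"ry":0,"rz":0},{"fingers":0,"x":-0.1,"y":0.2,"z":0,"rx":0,"ry":0,"rz":0},{"fingers":0,"x":-0.15,"y":0.3,"z":0,"rx":0,"ry":0,"rz":0},{"fingers":0,"x":-0.2,"y":0.4,"z":0,"rx":0,"ry":0,"rz":0},{"fingers":0,"x":-0.3,"y":0.5,"z":0,"rx":0,"ry":0,"rz":0},{"fingers":0,"x":-0.4,"y":0.6,"z":0,"rx":0,"ry":0,"rz":0},{"fingers":0,"x":-0.5,"y":0.7,"z":0,"rx":0,"ry":0,"rz":0},{"fingers":0,"x":-0.6,"y":0.8,"z":0,"rx":0,"ry":0,"rz":0},{"fingers":0,"x":-0.7,"y":0.9,"z":0,"rx":0,"ry":0,"rz":0},{"fingers":0,"x":-0.75,"y":1,"z":0,"rx":0,"ry":0,"rz":0}]' | tail -1
python3 -m crank '[{"fingers":0,"x":-0.02,"y":0.1,"z":0,"rx":0,"ry":0,"rz":0},{"fingers":0,"x":-0.04,"y":0.2,"z":0,"rx":0,"ry":0,"rz":0},{"fingers":0,"x":-0.06,"y":0.3,"z":0.1,"rx":0,"ry":0,"rz":0},{"fingers":0,"x":-0.07,"y":0.37,"z":0.2,"rx":0,"ry":0,"rz":0},{"fingers":0,"x":-0.07,"y":0.37,"z":0.3,"rx":0,"ry":0,"rz":0},{"fingers":0,"x":-0.07,"y":0.37,"z":0.4,"rx":0,"ry":0,"rz":0},{"fingers":0,"x":-0.07,"y":0.37,"z":0.45,"rx":0,"ry":0,"rz":0},{"fingers":0,"x":-0.07,"y":0.37,"z":0.45,"rx":0,"ry":0,"rz":0},{"fingers":0,"x":-0.07,"y":0.37,"z":0.45,"rx":0,"ry":0,"rz":0},{"fingers":0,"x":-0.07,"y":0.37,"z":0.45,"rx":0,"ry":0,"rz":0}]' | tail -1
python3 go.py 0.613 0.183 0.0365 90.6
```

```text
width: 0.0457
width: 0.0456
t 26.43 pos [0.6132 0.1813 0.0588] w 0.0456 F [0.6 0.7 0.6] q [-19.  43.  -2.  96.   2.  42.  69.]
shift [0.002 0.017 0.223] turn [-0.     0.001 -0.   ]
```

```bash
python3 -m crank '[{"fingers":0,"x":0,"y":0.017,"z":0.06,"rx":0,"ry":0,"rz":0},{"fingers":0,"x":0,"y":0.017,"z":0.12,"rx":0,"ry":0,"rz":0},{"fingers":0,"x":0,"y":0.017,"z":0.17,"rx":0,"ry":0,"rz":0},{"fingers":0,"x":0,"y":0.017,"z":0.2,"rx":0,"ry":0,"rz":0},{"fingers":0,"x":0,"y":0.017,"z":0.21,"rx":0,"ry":0,"rz":0},{"fingers":0,"x":0,"y":0.017,"z":0.215,"rx":0,"ry":0,"rz":0},{"fingers":0,"x":0,"y":0.017,"z":0.215,"rx":0,"ry":0,"rz":0},{"fingers":0,"x":0,"y":0.017,"z":0.215,"rx":0,"ry":0,"rz":0},{"fingers":0,"x":0,"y":0.017,"z":0.215,"rx":0,"ry":0,"rz":0},{"fingers":0,"x":0,"y":0.017,"z":0.215,"rx":0,"ry":0,"rz":0}]' | tail -2
python3 go.py 0.613 0.183 0.0365 90.6
```

```text
force: [0.2, 0.1, -0.5]
width: 0.0458
t 27.27 pos [0.6129 0.1836 0.0372] w 0.0458 F [ 0.2  0.1 -0.5] q [-19.  44.  -2.  96.   2.  40.  68.]
shift [-0.    -0.006  0.007] turn [0. 0. 0.]
```

```bash
python3 -m crank '[{"fingers":0,"x":0,"y":-0.005,"z":0.01,"rx":0,"ry":0,"rz":0},{"fingers":0,"x":0,"y":-0.005,"z":0.01,"rx":0,"ry":0,"rz":0},{"fingers":0,"x":0,"y":-0.005,"z":0.01,"rx":0,"ry":0,"rz":0},{"fingers":0.7,"x":0,"y":-0.005,"z":0.01,"rx":0,"ry":0,"rz":0},{"fingers":0.7,"x":0,"y":-0.005,"z":0.01,"rx":0,"ry":0,"rz":0},{"fingers":0.7,"x":0,"y":-0.005,"z":0.01,"rx":0,"ry":0,"rz":0},{"fingers":0.7,"x":0,"y":-0.005,"z":0.01,"rx":0,"ry":0,"rz":0},{"fingers":0.7,"x":0,"y":-0.005,"z":-0.1,"rx":0,"ry":0,"rz":0},{"fingers":0.7,"x":0,"y":-0.005,"z":-0.3,"rx":0,"ry":0,"rz":0},{"fingers":0.7,"x":0,"y":-0.005,"z":-0.6,"rx":0,"ry":0,"rz":0}]' | tail -2
python3 go.py 0.429 0.002 0.1 83.4
```

```text
force: [1.0, -0.1, -0.0]
width: 0.0615
t 28.1 pos [0.611  0.1825 0.0961] w 0.0615 F [ 1.  -0.1 -0. ] q [-19.  39.  -2.  95.   2.  46.  69.]
shift [ 1.84  -1.785 -0.029] turn [-0.002 -0.004  0.121]
```

```bash
python3 -m crank '[{"fingers":0.7,"x":0.15,"y":-0.1,"z":0,"rx":0,"ry":0,"rz":0.02},{"fingers":0.7,"x":0.3,"y":-0.2,"z":0,"rx":0,"ry":0,"rz":0.04},{"fingers":0.7,"x":0.5,"y":-0.4,"z":0,"rx":0,"ry":0,"rz":0.06},{"fingers":0.7,"x":0.7,"y":-0.6,"z":0,"rx":0,"ry":0,"rz":0.08},{"fingers":0.7,"x":0.85,"y":-0.8,"z":0,"rx":0,"ry":0,"rz":0.1},{"fingers":0.7,"x":1,"y":-1,"z":0,"rx":0,"ry":0,"rz":0.12},{"fingers":0.7,"x":1,"y":-1,"z":0,"rx":0,"ry":0,"rz":0.12},{"fingers":0.7,"x":1,"y":-1,"z":0,"rx":0,"ry":0,"rz":0.12},{"fingers":0.7,"x":1,"y":-1,"z":0,"rx":0,"ry":0,"rz":0.12},{"fingers":0.7,"x":1,"y":-1,"z":0,"rx":0,"ry":0,"rz":0.12}]' | tail -1
python3 go.py 0.429 0.002 0.05 83.4
python3 - <<'E'
from m import *
im=cams.capture('top')[:,:,::-1];cv2.imwrite('pics/top7.png',im)
a=cv2.resize(im[140:340,150:350],(600,600),interpolation=cv2.INTER_CUBIC);cv2.imwrite('pics/top7c.png',cv2.convertScaleAbs(a,alpha=2))
E
```

```text
width: 0.0616
t 28.93 pos [0.5149 0.0833 0.0974] w 0.0616 F [ 0.1 -0.3 -0.5] q [-14.  30.  -1. 113.   0.  36.  69.]
shift [ 0.762 -0.905  0.472] turn [0.001 0.001 0.002]
```

View pics/top7c.png

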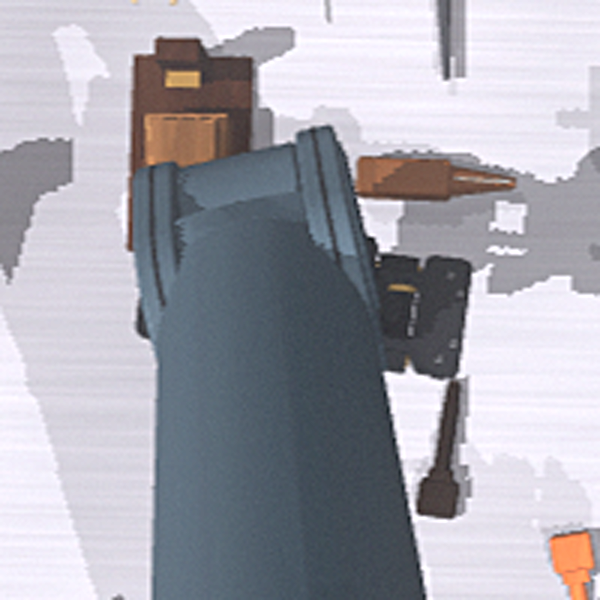

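```bash
python3 -m crank '[{"fingers":0.6,"x":0.15,"y":-0.15,"z":0,"rx":0,"ry":0,"rz":0},{"fingers":0.6,"x":0.3,"y":-0.3,"z":0,"rx":0,"ry":0,"rz":0},{"fingers":0.6,"x":0.5,"y":-0.6,"z":0.1,"rx":0,"ry":0,"rz":0},{"fingers":0.6,"x":0.7,"y":-0.8,"z":0.2,"rx":0,"ry":0,"rz":0},{"fingers":0.6,"x":0.76,"y":-0.905,"z":0.3,"rx":0,"ry":0,"rz":0},{"fingers":0.6,"x":0.76,"y":-0.905,"z":0.4,"rx":0,"ry":0,"rz":0},{"fingers":0.6,"x":0.76,"y":-0.905,"z":0.47,"rx":0,"ry":0,"rz":0},{"fingers":0.6,"x":0.76,"y":-0.905,"z":0.47,"rx":0,"ry":0,"rz":0},{"fingers":0.6,"x":0.76,"y":-0.905,"z":0.47,"rx":0,"ry":0,"rz":0},{"fingers":0.6,"x":0.76,"y":-0.905,"z":0.47,"rx":0,"ry":0,"rz":0}]' | tail -1
python3 go.py 0.429 0.002 0.003 83.4
python3 - <<'E'
from m import *
im={n:cams.capture(n)[:,:,::-1] for n in('side','top')}
a=cv2.resize(im['side'][200:320,200:400],(800,480),interpolation=cv2.INTER_CUBIC);cv2.imwrite('pics/side8.png',cv2.convertScaleAbs(a,alpha=1.5))
cv2.imwrite('pics/top8.png',im['top'])
a=cv2.resize(im['top'][140:260,150:350],(800,480),interpolation=cv2.INTER_CUBIC);cv2.imwrite('pics/top8c.png',cv2.convertScaleAbs(a,alpha=2))
E
```

```text
width: 0.053
t 29.82 pos [0.4292 0.0018 0.0501] w 0.053 F [ 0.6 -0.1 -0.1] q [ -6.  30.  -1. 127.   1.  23.  76.]
shift [0.003 0.002 0.471] turn [0.001 0.001 0.002]
```

View pics/side8.png

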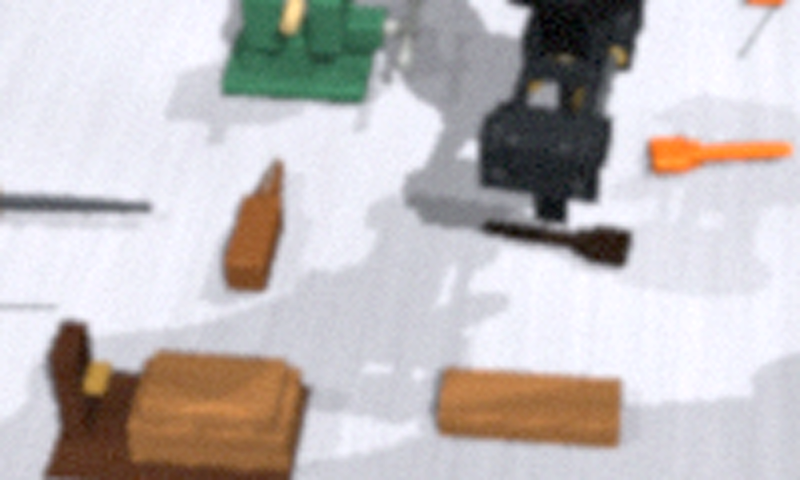

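View pics/top8c.png

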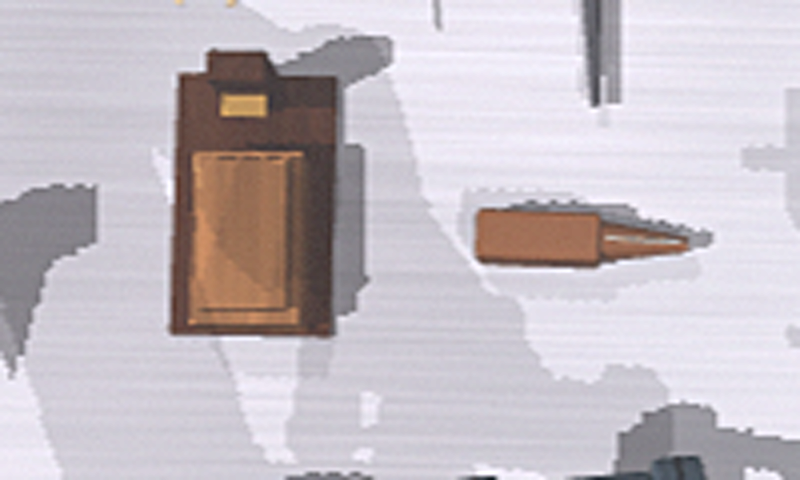

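```bash
python3 - <<'E'
from m import *
B=lambda p:(150+p[0]/4-.4,140+p[1]/4-.4)
print(onz('top',*B((242.5,232.5)),.044),onz('top',*B((246,238.5)),.032))
E
python3 -m crank '[{"fingers":0.5,"x":0,"y":0,"z":0.1,"rx":0,"ry":0,"rz":0},{"fingers":0.5,"x":0,"y":0,"z":0.2,"rx":0,"ry":0,"rz":0},{"fingers":0.5,"x":0,"y":0,"z":0.3,"rx":0,"ry":0,"rz":0},{"fingers":0.5,"x":0,"y":0,"z":0.4,"rx":0,"ry":0,"rz":0},{"fingers":0.5,"x":0,"y":0,"z":0.46,"rx":0,"ry":0,"rz":0},{"fingers":0.5,"x":0,"y":0,"z":0.47,"rx":0,"ry":0,"rz":0},{"fingers":0,"x":0,"y":0,"z":0.47,"rx":0,"ry":0,"rz":0},{"fingers":0,"x":0,"y":0,"z":0.47,"rx":0,"ry":0,"rz":0},{"fingers":0,"x":0,"y":0,"z":0.47,"rx":0,"ry":0,"rz":0},{"fingers":0,"x":0,"y":0,"z":0.47,"rx":0,"ry":0,"rz":0}]' 15| tail -2
python3 go.py 0.429 0.002 0.003 83.4
```

```text
[0.61254719 0.18298596 0.044     ] [0.61154069 0.18310925 0.032     ]
force: [-0.2, 1.1, -0.4]
width: 0.0192
t 30.75 pos [0.4283 0.0008 0.0033] w 0.0192 F [-0.2  1.1 -0.4] q [ -6.  36.  -1. 127.   1.  17.  76.]
shift [-0.005  0.013  0.003] turn [0.    0.001 0.   ]
```

Thin board is centred on thick within 1 mm. I finish closing on the peg and lift.

```bash
python3 -m crank '[{"fingers":0,"x":0,"y":0,"z":0,"rx":0,"ry":0,"rz":0},{"fingers":0,"x":0,"y":0,"z":0,"rx":0,"ry":0,"rz":0},{"fingers":0,"x":0,"y":0,"z":0,"rx":0,"ry":0,"rz":0},{"fingers":0,"x":0,"y":0,"z":0,"rx":0,"ry":0,"rz":0},{"fingers":0,"x":0,"y":0,"z":-0.05,"rx":0,"ry":0,"rz":0},{"fingers":0,"x":0,"y":0,"z":-0.15,"rx":0,"ry":0,"rz":0},{"fingers":0,"x":0,"y":0,"z":-0.35,"rx":0,"ry":0,"rz":0},{"fingers":0,"x":0,"y":0,"z":-0.6,"rx":0,"ry":0,"rz":0},{"fingers":0,"x":0,"y":0,"z":-0.8,"rx":0,"ry":0,"rz":0},{"fingers":0,"x":0,"y":0,"z":-1,"rx":0,"ry":0,"rz":0}]' 20| tail -2
python3 go.py 0.610 0.183 0.1 90.6
python3 - <<'E'
from m import *
im={n:cams.capture(n)[:,:,::-1] for n in('side','top')}
a=cv2.resize(im['side'][180:300,260:420],(800,600),interpolation=cv2.INTER_CUBIC);cv2.imwrite('pics/side9.png',cv2.convertScaleAbs(a,alpha=1.5))
a=cv2.resize(im['top'][220:340,220:380],(800,600),interpolation=cv2.INTER_CUBIC);cv2.imwrite('pics/top9.png',cv2.convertScaleAbs(a,alpha=2))
E
```

```text
force: [0.5, -0.1, -0.0]
width: 0.011
t 31.58 pos [0.4278 0.0007 0.1047] w 0.011 F [ 0.5 -0.1 -0. ] q [ -5.  23.  -1. 126.   1.  31.  77.]
shift [-1.601  2.02   0.048] turn [ 0.    0.   -0.12]
```

View pics/side9.png

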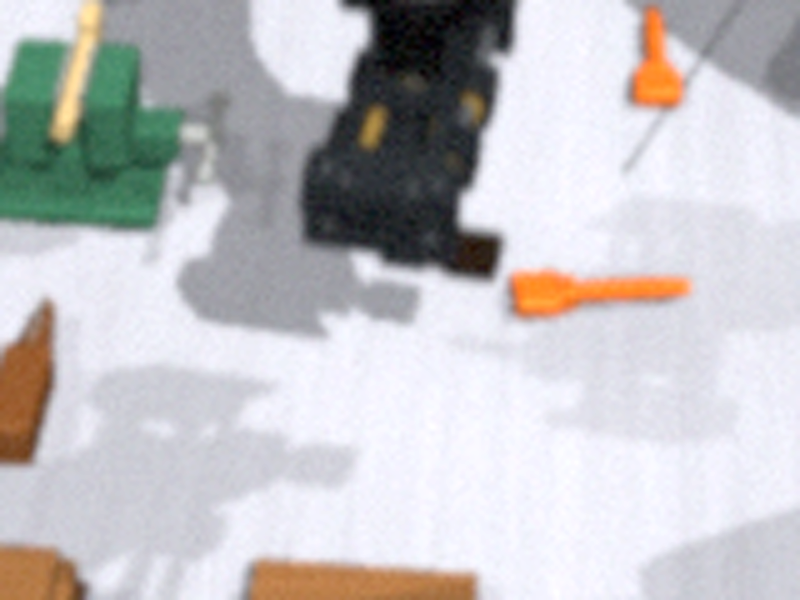

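View pics/top9.png

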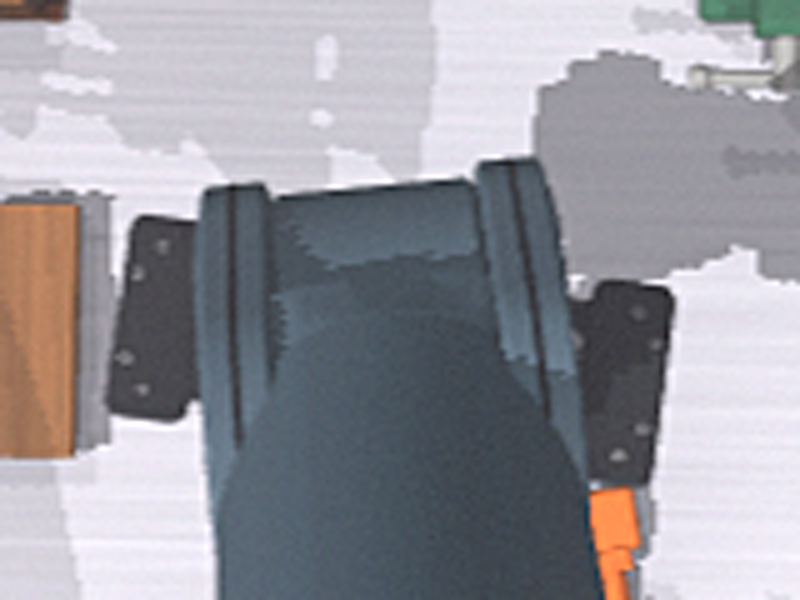

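The side view shows the peg's head projecting level from the gripper at crop pixel (478,255). Now to the pile.

```bash
python3 -m crank '[{"fingers":0,"x":-0.05,"y":0.05,"z":0,"rx":0,"ry":0,"rz":-0.01},{"fingers":0,"x":-0.1,"y":0.15,"z":0,"rx":0,"ry":0,"rz":-0.02},{"fingers":0,"x":-0.2,"y":0.25,"z":0,"rx":0,"ry":0,"rz":-0.04},{"fingers":0,"x":-0.3,"y":0.35,"z":0,"rx":0,"ry":0,"rz":-0.06},{"fingers":0,"x":-0.4,"y":0.45,"z":0,"rx":0,"ry":0,"rz":-0.08},{"fingers":0,"x":-0.5,"y":0.55,"z":0,"rx":0,"ry":0,"rz":-0.1},{"fingers":0,"x":-0.6,"y":0.65,"z":0,"rx":0,"ry":0,"rz":-0.12},{"fingers":0,"x":-0.65,"y":0.75,"z":0,"rx":0,"ry":0,"rz":-0.12},{"fingers":0,"x":-0.7,"y":0.9,"z":0,"rx":0,"ry":0,"rz":-0.12},{"fingers":0,"x":-0.75,"y":1,"z":0,"rx":0,"ry":0,"rz":-0.12}]' | tail -1
python3 -m crank '[{"fingers":0,"x":-0.1,"y":0.1,"z":0,"rx":0,"ry":0,"rz":0},{"fingers":0,"x":-0.2,"y":0.2,"z":0,"rx":0,"ry":0,"rz":0},{"fingers":0,"x":-0.3,"y":0.3,"z":0,"rx":0,"ry":0,"rz":0},{"fingers":0,"x":-0.4,"y":0.4,"z":0,"rx":0,"ry":0,"rz":0},{"fingers":0,"x":-0.5,"y":0.5,"z":0,"rx":0,"ry":0,"rz":0},{"fingers":0,"x":-0.6,"y":0.6,"z":0,"rx":0,"ry":0,"rz":0},{"fingers":0,"x":-0.65,"y":0.65,"z":0,"rx":0,"ry":0,"rz":0},{"fingers":0,"x":-0.7,"y":0.7,"z":0,"rx":0,"ry":0,"rz":0},{"fingers":0,"x":-0.75,"y":0.75,"z":0,"rx":0,"ry":0,"rz":0},{"fingers":0,"x":-0.75,"y":0.75,"z":0,"rx":0,"ry":0,"rz":0}]' | tail -1
python3 go.py 0.609 0.183 0.07 90.6
```

```text
width: 0.0111
width: 0.0113
t 33.35 pos [0.5886 0.1686 0.1029] w 0.0113 F [-0.   1.  -0.4] q [-18.  37.  -2.  99.   2.  44.  69.]
shift [-0.205  0.141  0.329] turn [0.001 0.    0.001]
```

```bash
python3 -m crank '[{"fingers":0,"x":-0.05,"y":0.05,"z":0,"rx":0,"ry":0,"rz":0},{"fingers":0,"x":-0.1,"y":0.1,"z":0,"rx":0,"ry":0,"rz":0},{"fingers":0,"x":-0.15,"y":0.14,"z":0.05,"rx":0,"ry":0,"rz":0},{"fingers":0,"x":-0.2,"y":0.14,"z":0.1,"rx":0,"ry":0,"rz":0},{"fingers":0,"x":-0.205,"y":0.14,"z":0.2,"rx":0,"ry":0,"rz":0},{"fingers":0,"x":-0.205,"y":0.14,"z":0.3,"rx":0,"ry":0,"rz":0},{"fingers":0,"x":-0.205,"y":0.14,"z":0.4,"rx":0,"ry":0,"rz":0},{"fingers":0,"x":-0.205,"y":0.14,"z":0.4,"rx":0,"ry":0,"rz":0},{"fingers":0,"x":-0.205,"y":0.14,"z":0.4,"rx":0,"ry":0,"rz":0},{"fingers":0,"x":-0.205,"y":0.14,"z":0.4,"rx":0,"ry":0,"rz":0}]' | tail -1
python3 go.py 0.609 0.183 0.048 90.6
python3 - <<'E'
from m import *
im={n:cams.capture(n)[:,:,::-1] for n in('side','top')}
a=cv2.resize(im['side'][240:360,180:340],(800,600),interpolation=cv2.INTER_CUBIC);cv2.imwrite('pics/side10.png',cv2.convertScaleAbs(a,alpha=1.5))
a=cv2.resize(im['top'][140:260,150:310],(800,600),interpolation=cv2.INTER_CUBIC);cv2.imwrite('pics/top10.png',cv2.convertScaleAbs(a,alpha=2))
E
```

```text
width: 0.0109
t 34.18 pos [0.6084 0.1815 0.0629] w 0.0109 F [ 1.1  0.3 -0.3] q [-19.  42.  -2.  96.   2.  42.  68.]
shift [-0.006  0.015  0.149] turn [-0. -0.  0.]
```

View pics/side10.png

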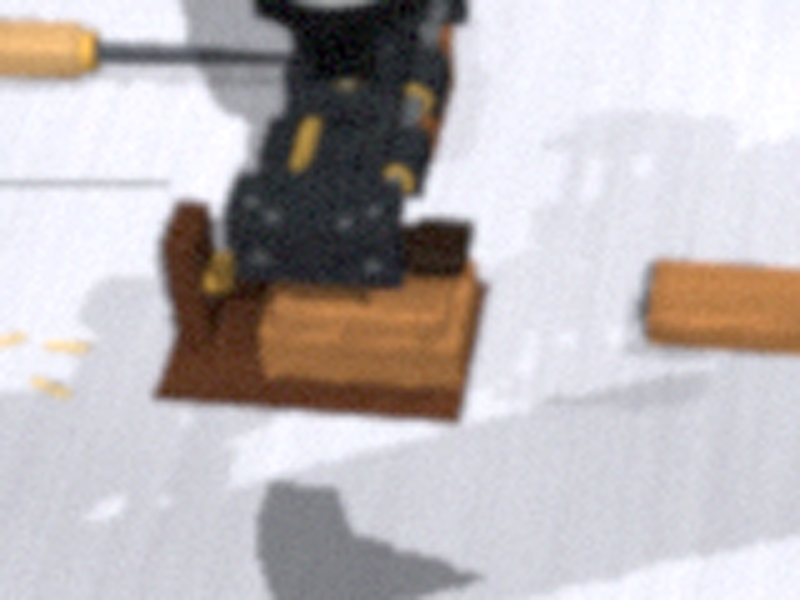

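View pics/top10.png

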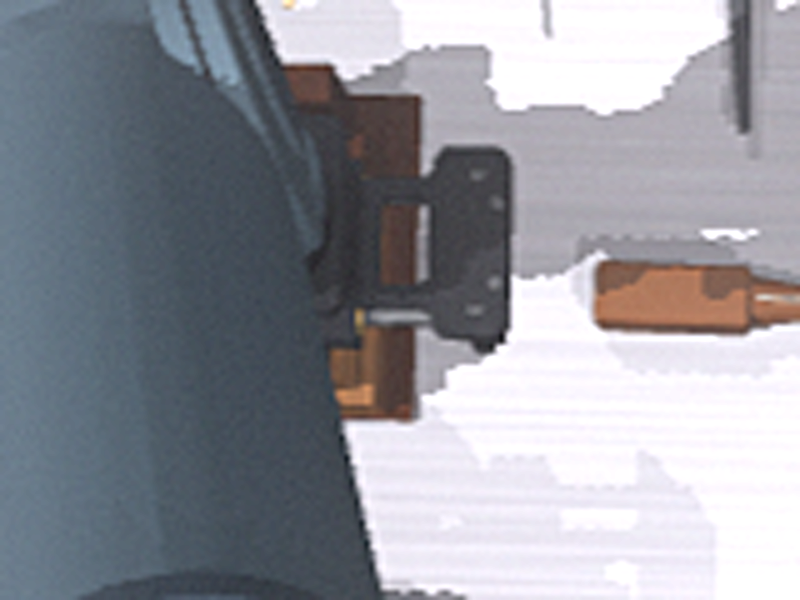

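The peg hovers lengthwise over the pile, with its head toward the robot at side crop (438,245). I'll lower it.

```bash
python3 -m crank '[{"fingers":0,"x":-0.005,"y":0.015,"z":0.05,"rx":0,"ry":0,"rz":0},{"fingers":0,"x":-0.005,"y":0.015,"z":0.09,"rx":0,"ry":0,"rz":0},{"fingers":0,"x":-0.005,"y":0.015,"z":0.12,"rx":0,"ry":0,"rz":0},{"fingers":0,"x":-0.005,"y":0.015,"z":0.14,"rx":0,"ry":0,"rz":0},{"fingers":0,"x":-0.005,"y":0.015,"z":0.145,"rx":0,"ry":0,"rz":0},{"fingers":0,"x":-0.005,"y":0.015,"z":0.145,"rx":0,"ry":0,"rz":0},{"fingers":0,"x":-0.005,"y":0.015,"z":0.145,"rx":0,"ry":0,"rz":0},{"fingers":0,"x":-0.005,"y":0.015,"z":0.145,"rx":0,"ry":0,"rz":0},{"fingers":0,"x":-0.005,"y":0.015,"z":0.145,"rx":0,"ry":0,"rz":0},{"fingers":0,"x":-0.005,"y":0.015,"z":0.145,"rx":0,"ry":0,"rz":0}]' | tail -2
python3 go.py 0.609 0.183 0.048 90.6
```

```text
force: [0.6, 0.4, -0.4]
width: 0.0113
t 35.12 pos [0.6091 0.1831 0.0486] w 0.0113 F [ 0.6  0.4 -0.4] q [-19.  43.  -2.  96.   2.  41.  68.]
shift [ 0.001 -0.001  0.006] turn [0. 0. 0.]
```

```bash
python3 -m crank '[{"fingers":0,"x":0,"y":0,"z":0.004,"rx":0,"ry":0,"rz":0},{"fingers":0,"x":0,"y":0,"z":0.008,"rx":0,"ry":0,"rz":0},{"fingers":0,"x":0,"y":0,"z":0.008,"rx":0,"ry":0,"rz":0},{"fingers":0.2,"x":0,"y":0,"z":0.008,"rx":0,"ry":0,"rz":0},{"fingers":0.3,"x":0,"y":0,"z":0.008,"rx":0,"ry":0,"rz":0},{"fingers":0.5,"x":0,"y":0,"z":0.008,"rx":0,"ry":0,"rz":0},{"fingers":0.5,"x":0,"y":0,"z":0.008,"rx":0,"ry":0,"rz":0},{"fingers":0.5,"x":0,"y":0,"z":0.008,"rx":0,"ry":0,"rz":0},{"fingers":0.5,"x":0,"y":0,"z":-0.05,"rx":0,"ry":0,"rz":0},{"fingers":0.5,"x":0,"y":0,"z":-0.2,"rx":0,"ry":0,"rz":0}]' | tail -2
python3 -m crank '[{"fingers":0.5,"x":0,"y":0,"z":-0.2,"rx":0,"ry":0,"rz":0},{"fingers":0.5,"x":0,"y":0,"z":-0.4,"rx":0,"ry":0,"rz":0},{"fingers":0.5,"x":0,"y":0,"z":-0.6,"rx":0,"ry":0,"rz":0},{"fingers":0.5,"x":0.3,"y":-0.3,"z":-0.7,"rx":0,"ry":0,"rz":0},{"fingers":0.5,"x":0.6,"y":-0.6,"z":-0.8,"rx":0,"ry":0,"rz":0},{"fingers":0.5,"x":0.9,"y":-0.9,"z":-0.8,"rx":0,"ry":0,"rz":0},{"fingers":0.5,"x":1,"y":-1,"z":-0.8,"rx":0,"ry":0,"rz":0},{"fingers":0.5,"x":1,"y":-1,"z":-0.8,"rx":0,"ry":0,"rz":0},{"fingers":0.5,"x":1,"y":-1,"z":-0.8,"rx":0,"ry":0,"rz":0},{"fingers":0.5,"x":1,"y":-1,"z":-0.8,"rx":0,"ry":0,"rz":0}]' | tail -1
python3 -m crank '[{"fingers":0.5,"x":0.2,"y":-0.2,"z":0,"rx":0,"ry":0,"rz":0},{"fingers":0.5,"x":0.4,"y":-0.5,"z":0,"rx":0,"ry":0,"rz":0},{"fingers":0.5,"x":0.6,"y":-0.8,"z":0,"rx":0,"ry":0,"rz":0},{"fingers":0.5,"x":0.6,"y":-1,"z":0,"rx":0,"ry":0,"rz":0},{"fingers":0.5,"x":0.6,"y":-1,"z":0,"rx":0,"ry":0,"rz":0},{"fingers":0.5,"x":0.6,"y":-1,"z":0,"rx":0,"ry":0,"rz":0},{"fingers":0.5,"x":0.6,"y":-1,"z":0,"rx":0,"ry":0,"rz":0},{"fingers":0.5,"x":0.6,"y":-1,"z":0,"rx":0,"ry":0,"rz":0},{"fingers":0.5,"x":0.6,"y":-1,"z":0,"rx":0,"ry":0,"rz":0},{"fingers":0.5,"x":0.6,"y":-1,"z":0,"rx":0,"ry":0,"rz":0}]' | tail -1
python3 - <<'E'
from m import *
im={n:cams.capture(n)[:,:,::-1] for n in('side','top')}
for n in im: cv2.imwrite(f'pics/{n}11.png',im[n])
a=cv2.resize(im['side'][240:360,180:340],(800,600),interpolation=cv2.INTER_CUBIC);cv2.imwrite('pics/side11c.png',cv2.convertScaleAbs(a,alpha=1.5))
a=cv2.resize(im['top'][140:240,180:340],(800,500),interpolation=cv2.INTER_CUBIC);cv2.imwrite('pics/top11c.png',cv2.convertScaleAbs(a,alpha=2))
E
```

```text
force: [0.6, -0.9, 0.3]
width: 0.044
width: 0.0441
width: 0.0439
```

View pics/side11c.png

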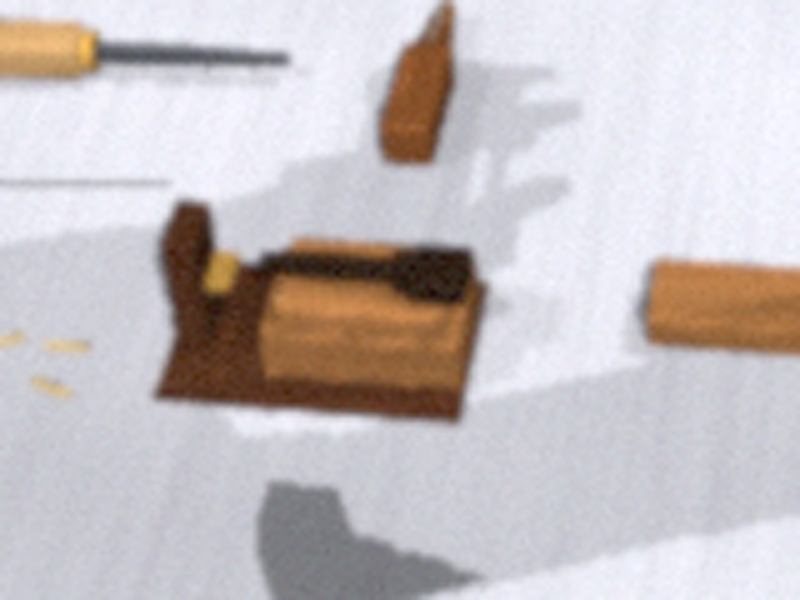

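View pics/top11c.png

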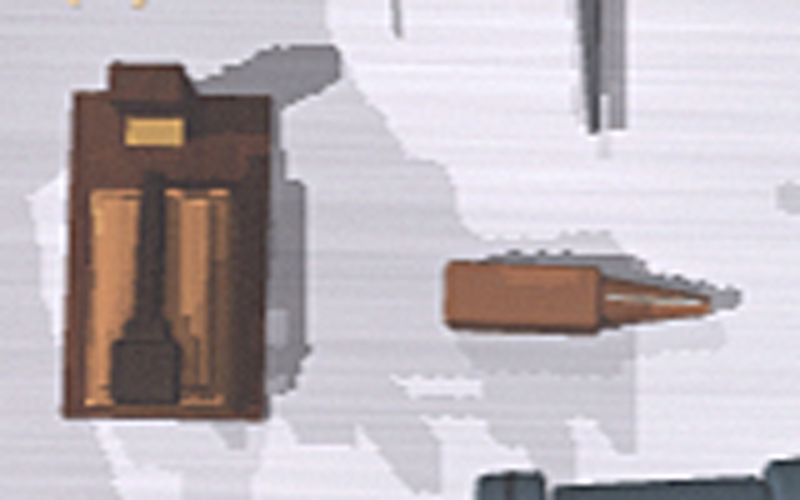

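View pics/top11.png

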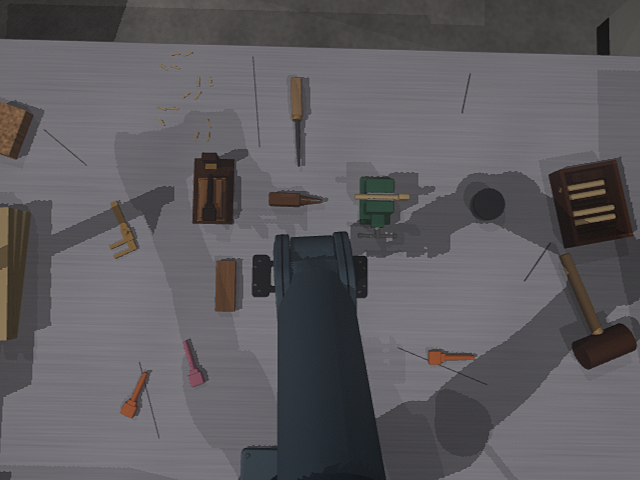

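Run:
```python
from m import *
B=lambda p:(180+p[0]/5-.4,140+p[1]/5-.4)
t=onz('top',*B((154,172)),.05);h=onz('top',*B((145.5,403)),.05);print('peg mid',(t+h)/2,'len',np.linalg.norm(t-h),'yaw',np.degrees(np.arctan2(t[1]-h[1],t[0]-h[0])))
print('reamer',(onz('top',*B((443,296)),.013)+onz('top',*B((714,301)),.013))/2)
o=cv2.imread('pics/top0.png');n=cv2.imread('pics/top11.png')
for nm,(u,v),z in [('mid',(225,286),.018),('rasp',(296,100),.012),('cal',(125,235),.003)]:
    print(nm,*[rect('top',blob(mask(i),u,v),z) for i in(o,n)])
a=proj('side',(.6125,.183,.044));print(a)
s=ctrl.get_state();print(s['clock'],s['force'],s['qd'].round(3),s['eef_pos'])
```

```text
peg mid [0.61291919 0.183377   0.05      ] len 0.09406337511986423 yaw 0.014415757841079568
reamer [0.61891961 0.01110511 0.013     ]
mid (array([0.4354, 0.1505]), array([0.0408, 0.1025], dtype=float32), np.float32(1.9)) (array([0.4364, 0.1506]), array([0.0409, 0.1044], dtype=float32), np.float32(1.9))
rasp (array([0.835 , 0.0146]), array([0.0237, 0.0939], dtype=float32), np.float32(3.2)) (array([0.835 , 0.0145]), array([0.024 , 0.0939], dtype=float32), np.float32(3.2))
cal (array([0.5488, 0.3841]), array([0.0546, 0.1118], dtype=float32), np.float32(25.7)) (array([0.5489, 0.3839]), array([0.0551, 0.1118], dtype=float32), np.float32(25.7))
[253.00854383 295.01398717]
37.7167 [0.14964398 0.04613404 0.18949204] [ 0.075 -0.125  0.268  0.103  0.014  0.06   0.05 ] [ 0.45129251 -0.01810712  0.14838615]
```

```bash
python3 -c "
from station import ctrl
print(ctrl.finish_job())"
```

```text
the job is handed in; nothing more can be done
None
```

The bench is set out as asked, and I handed the job in at about 38 s on the clock, well inside the 112 s. The hand-in returns no verdict. The checks below are my own, from the top camera, whose calibration is good to about 2 mm.

| Item | Last measurement | Tolerance |
|---|---|---|
| Thick board on the stand | within about 4 mm of the stand's centre, along the stand | 12 mm |
| Thin board on the thick board | within about 1 mm of centre | 12 mm |
| Horn peg on the thin board | within about 1 mm of centre, lengthwise (under 1° off), head towards the robot | 12 mm, 15° |
| Reamer | about 168 mm from the vise and 172 mm from the stand, 2–3 mm off their line, cone towards the vise | 15 mm, 20 mm |

- **Heights:** I did not measure the pile's height. The side view shows the boards and peg flat, and the gripper released each piece at the expected height.
- **Bystanders:** the middle board, rasp and caliper read within 1 mm of where they started. I judged the wax tin only by eye, and it looks unmoved.
- **Touching:** the gripper was about 0.23 m clear of the pile at hand-in.

No check failed. The stand's centre came out 1–2 mm apart in two measurements, which doesn't affect the result.

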